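# Put the washed columns away in reverse order

### The job

Move the four chromatography columns from the coloured holders of the wash station into the grey storage rack in reverse order: the column that stands leftmost in the wash station goes into the rightmost pocket of the rack, the next one into the pocket beside it, and so on, left and right being as the robot sees them. Every column must end standing upright on the floor of its own pocket. Never let a column tip over, and do not knock over the glass beaker or push it out of its place.

Things in the scene. Friction and masses are not known exactly. Their poses are not given: they have to be found in the camera images.
- column_red (a point): chromatography column with red cap and red foot: a rigid upright round cylinder, 28 mm diameter, 76 mm tall, white barrel, flat foot, about 60 g, loose. The point is its centre, 38 mm above its foot; z runs up along it. Grasp it across its diameter.
- column_blue (a point): chromatography column with blue cap and blue foot: a rigid upright round cylinder, 28 mm diameter, 76 mm tall, white barrel, flat foot, about 60 g, loose. The point is its centre, 38 mm above its foot; z runs up along it. Grasp it across its diameter.
- column_green (a point): chromatography column with green cap and green foot: a rigid upright round cylinder, 28 mm diameter, 76 mm tall, white barrel, flat foot, about 60 g, loose. The point is its centre, 38 mm above its foot; z runs up along it. Grasp it across its diameter.
- column_yellow (a point): chromatography column with yellow cap and yellow foot: a rigid upright round cylinder, 28 mm diameter, 76 mm tall, white barrel, flat foot, about 60 g, loose. The point is its centre, 38 mm above its foot; z runs up along it. Grasp it across its diameter.
- holder_red: red holder of the wash station, fixed, 60 x 56 x 18 mm (x, y, z); square pocket 46 x 46 mm, 12 mm deep with white floor, where the red column starts. Origin: centre of underside, 8 mm above the table on a steel rail 84 x 256 mm. The four holders form a straight row at 60 mm pitch along their common y axis (to the robot's left, within 0.3 rad of world y), their order differing at every start.
- holder_blue: blue holder of the wash station, fixed, 60 x 56 x 18 mm (x, y, z); square pocket 46 x 46 mm, 12 mm deep with white floor, where the blue column starts. Origin: centre of underside, 8 mm above the table on a steel rail 84 x 256 mm. The four holders form a straight row at 60 mm pitch along their common y axis (to the robot's left, within 0.3 rad of world y), their order differing at every start.
- holder_green: green holder of the wash station, fixed, 60 x 56 x 18 mm (x, y, z); square pocket 46 x 46 mm, 12 mm deep with white floor, where the green column starts. Origin: centre of underside, 8 mm above the table on a steel rail 84 x 256 mm. The four holders form a straight row at 60 mm pitch along their common y axis (to the robot's left, within 0.3 rad of world y), their order differing at every start.
- holder_yellow: yellow holder of the wash station, fixed, 60 x 56 x 18 mm (x, y, z); square pocket 46 x 46 mm, 12 mm deep with white floor, where the yellow column starts. Origin: centre of underside, 8 mm above the table on a steel rail 84 x 256 mm. The four holders form a straight row at 60 mm pitch along their common y axis (to the robot's left, within 0.3 rad of world y), their order differing at every start.
- station: wash station: the fixed dark steel rail 84 x 256 x 8 mm (x, y, z) that carries the four holders at y = -90, -30, 30, 90 mm, x = 0. Origin: centre of underside, on the table; y points to the robot's left, within 0.3 rad of world y.
- rack: grey storage rack, fixed, empty at start, on the robot's left or right beside the station: block 70 x 252 x 18 mm (x, y, z), four pockets 46 x 46 mm, 12 mm deep, at y = -90, -30, 30, 90 mm, x = 0. Origin: centre of underside, on the table; pocket floors 6 mm above it (a seated column's centre: 44 mm). y points to the robot's left, within 0.3 rad of world y.
- beaker: empty glass beaker, loose bystander, about 68 mm across and 90 mm tall, beyond the racks; origin at the centre of its underside
There are look-alikes about, which are no part of the job. Leave any orange look-alike of the part that bears column_green alone.

How it is judged:
At the end, for the whole second after the job is handed in: The columns stand in the rack in the reverse of the order of the equally coloured holders, each centre within 13 mm of its pocket's centre along both rack axes and 38 to 49 mm above the rack's underside, within 0.1 rad of upright, released and at rest (under 0.02 m/s) (((y of holder_red in the frame of station between 0.07 and 0.11 m and y of column_red in the frame of rack between -0.103 and -0.077 m) or (y of holder_red in the frame of station between 0.01 and 0.05 m and y of column_red in the frame of rack between -0.043 and -0.017 m) or (y of holder_red in the frame of station between -0.05 and -0.01 m and y of column_red in the frame of rack between 0.017 and 0.043 m) or (y of holder_red in the frame of station between -0.11 and -0.07 m and y of column_red in the frame of rack between 0.077 and 0.103 m)) and ((y of holder_blue in the frame of station between 0.07 and 0.11 m and y of column_blue in the frame of rack between -0.103 and -0.077 m) or (y of holder_blue in the frame of station between 0.01 and 0.05 m and y of column_blue in the frame of rack between -0.043 and -0.017 m) or (y of holder_blue in the frame of station between -0.05 and -0.01 m and y of column_blue in the frame of rack between 0.017 and 0.043 m) or (y of holder_blue in the frame of station between -0.11 and -0.07 m and y of column_blue in the frame of rack between 0.077 and 0.103 m)) and ((y of holder_green in the frame of station between 0.07 and 0.11 m and y of column_green in the frame of rack between -0.103 and -0.077 m) or (y of holder_green in the frame of station between 0.01 and 0.05 m and y of column_green in the frame of rack between -0.043 and -0.017 m) or (y of holder_green in the frame of station between -0.05 and -0.01 m and y of column_green in the frame of rack between 0.017 and 0.043 m) or (y of holder_green in the frame of station between -0.11 and -0.07 m and y of column_green in the frame of rack between 0.077 and 0.103 m)) and ((y of holder_yellow in the frame of station between 0.07 and 0.11 m and y of column_yellow in the frame of rack between -0.103 and -0.077 m) or (y of holder_yellow in the frame of station between 0.01 and 0.05 m and y of column_yellow in the frame of rack between -0.043 and -0.017 m) or (y of holder_yellow in the frame of station between -0.05 and -0.01 m and y of column_yellow in the frame of rack between 0.017 and 0.043 m) or (y of holder_yellow in the frame of station between -0.11 and -0.07 m and y of column_yellow in the frame of rack between 0.077 and 0.103 m)) and x of column_red in the frame of rack between -0.013 and 0.013 m and z of column_red in the frame of rack between 0.038 and 0.049 m and angle between each of column_red, column_blue, column_green, column_yellow's own z axis and vertical below 0.1 rad and linear speed of each of col_red, col_blue, col_green, col_yellow below 0.02 m/s and x of column_blue in the frame of rack between -0.013 and 0.013 m and z of column_blue in the frame of rack between 0.038 and 0.049 m and x of column_green in the frame of rack between -0.013 and 0.013 m and z of column_green in the frame of rack between 0.038 and 0.049 m and x of column_yellow in the frame of rack between -0.013 and 0.013 m and z of column_yellow in the frame of rack between 0.038 and 0.049 m); the robot touches nothing.
It fails at once if a column tips by more than 0.7 rad (angle between any of column_red, column_blue, column_green, column_yellow's own z axis and vertical above 0.7 rad).
It fails at once if the beaker is pushed by more than 30 mm or tipped by more than 0.5 rad (distance of beaker from where it was at the start of the episode above 0.03 m or angle between beaker's own z axis and vertical above 0.5 rad).
It also fails if it takes over 112 s, if anything falls off the work surface, if the arm or the gripper's body presses on something with over 40 N, if the wrist force passes 120 N, or if a joint passes its speed limit or range.

### The arm

A 6-joint arm with a two-finger parallel gripper is mounted at the origin on the work surface. World frame = base frame: x ahead of the robot, y to its left, z up, the work surface at z = 0. Lengths are in m, angles in rad, forces in N, time in s.
With the tool pointing down it reaches from about 0.3 to 0.825 m from the base axis. Payload 5.4 kg.
Tool frame: the origin (TCP) lies between the finger pads; the fingertips stand 25 mm ahead of it and the grasp point (between the pads) lies 6 mm ahead of it; z points along the fingers, y is the direction in which the jaws open and shut (so a half turn about z gives the same grasp; the last joint's range is limited). The gripper opens to 92 mm and grips with 3 to 60 N. Pads are 20 mm wide; open, the fingers measure 128 mm over their backs; the gripper's body (75 mm by 189 mm) begins 69 mm behind the grasp point.
Start: joints at [0.97, 0.158, 1.597, -0, 1.386, -0.21], TCP at [0.219, 0.532, 0.24] pointing down, gripper open.
Joint ranges: [-2.91, 2.91], [-0.94, 2.29], [0.18, 2.7], [-1.29, 4.43], [0.17, 2.64], [-3, 3]. Speed limits (rad/s): [2.57, 2.57, 3.14, 3.14, 3.14, 3.14].

### API

Orientations are given as a unit quaternion [w, x, y, z].
In Python, from station import get_state, read_camera, camera_params, sign_off gives the robot as it stands.
- The arm moves only by the tool arm_command, never from a script. Its arguments are lists of equal length, an entry for each row: "linear": the shift along the tool's x, y, z as a fraction of full scale, a list of three; "roll": the turn about the tool's z as a fraction of full scale; "jaw": the closure, from -1 (fully open) to 1 (shut). A call has 1 to 8 rows; each row shifts and turns the commanded pose from where the row before left it, along the tool's axes as they then stand; what a row does not reach is not made up. Full scale, the value 1, is 0.02 m for a shift and 0.12 rad for a turn. A row lasts 1/10 s, in which the tool goes at most 50 mm and 8.59 degrees, less where a joint would pass 70% of its speed; a pose out of reach is approached as far as the arm can. A call with a number of a shift or a turn outside -1 to 1 is refused whole. A call with a gripper value outside its range is refused whole. The fingers move at their own pace and stop on an object; "grip_force" is the grip in N (left out, the last holds). Time passes only in rows, so rows that do not move let the fingers close. It gives the time, the measured TCP pose, the force and the opening at its end, in the units of the state.
- get_state(): the state, without advancing time (a new reading comes with each control period).
- read_camera(name): name is "scene" or "top" or "wrist"; returns the picture (420x560x3 uint8, blue, green, red); there is no depth.
- camera_params(name): a dict with "fx", "fy", "cx", "cy" (pixels), "R" (3x3) and "t" (3): a world point X has camera coordinates R X + t. Camera axes: x right, y down, z forward; pixel columns grow to the right and rows downward; lengths in m; the calibration is good to about 2 mm. A picture is of the moment at which its call begins: read the wrist's pose just before it. camera_params takes no time and is no camera call; for the wrist camera it gives the pose at the moment of the call.
- sign_off(): hands the job in, once; it reports no verdict.
The state is a dict: "t": time; "qpos": joint angles; "dq": joint speeds; "joint_torque": joint torques, N m; "tcp_pos": TCP position; "tcp_rot": TCP orientation; "force": force on the tool from outside, world axes, zero at the start; "torque": the same for the moment, N m; "finger_gap": finger opening in m.
Only numpy, scipy, OpenCV 4.12 (cv2) and the standard library are available. Lean on these libraries where they do the work, as an engineer would, in place of code of your own. Each camera call takes 0.05 s, during which the arm holds its last target.

## Working session

There is one attempt and no reset: what is moved stays moved. The work goes in short steps, Python scripts to look and compute and a tool call to move; the robot and the scene stay as the last step left them, time stands still between calls to the robot, and variables do not carry over. Pictures are saved under pics/ and viewed, and the job is handed in when it is done.

Besides the shell and the picture viewer there is one more tool, called after "Emit:" in YAML: its name, and indented under it one key for each argument. arm_command: Moves the arm, as the interface text tells. Shift numbers are shares of 0.02 m and turn numbers shares of 0.12 rad, none past 1 either way. Its arguments: {"type":"object","properties":{"linear":{"type":"array","items":{"type":"array","items":{"type":"number","minimum":-1,"maximum":1}}},"roll":{"type":"array","items":{"type":"number","minimum":-1,"maximum":1}},"jaw":{"type":"array","items":{"type":"number"}},"grip_force":{"type":"number"}},"required":["linear","roll","jaw"]}

```bash
ls; mkdir -p pics; python3 - <<'E'
from station import *
import cv2
s=get_state();print(s)
for n in("scene","top"):
    cv2.imwrite(f"pics/{n}0.png",read_camera(n));p=camera_params(n);print(n,p)
E
```

```text
pics
{'t': 0.0, 'qpos': array([ 9.69908170e-01,  1.59044374e-01,  1.59825104e+00, -1.39600479e-05,
        1.38620666e+00, -2.10123086e-01]), 'dq': array([ 7.22127158e-05,  1.03825092e-03,  8.37160473e-04,  1.91405736e-04,
       -1.44992800e-03, -6.56037795e-05]), 'joint_torque': array([ 9.96865965e-04, -3.85578811e+01, -3.22106409e+01,  7.00991065e-02,
        3.79113900e-02, -1.74576394e-04]), 'tcp_pos': array([0.2187072 , 0.53113927, 0.2386121 ]), 'tcp_rot': array([-3.70313661e-04,  1.94140455e-01,  9.80973278e-01, -8.79992791e-04]), 'force': array([-0.03025745,  0.38467935,  0.06029222]), 'torque': array([-0.02865493, -0.03881135, -0.0037918 ]), 'finger_gap': 0.09215185176162384}
scene {'fx': 432.4766486059506, 'fy': 432.4766486059506, 'cx': 275.3392351167656, 'cy': 214.9331976493354, 'R': array([[-0.73553525,  0.67743384,  0.00844325],
       [ 0.47081985,  0.52008254, -0.71263091],
       [-0.48715148, -0.5201899 , -0.70148835]]), 't': array([ 0.42842329, -0.2325143 ,  1.22745614])}
top {'fx': 393.18594262491223, 'fy': 393.18594262491223, 'cx': 282.7938107662834, 'cy': 209.52849825608388, 'R': array([[ 0.02807873, -0.99942313,  0.0191049 ],
       [-0.98651103, -0.03078929, -0.16077316],
       [ 0.16126864, -0.01433289, -0.98680646]]), 't': array([-0.02654738,  0.61512308,  0.89764581])}
```

View pics/scene0.png

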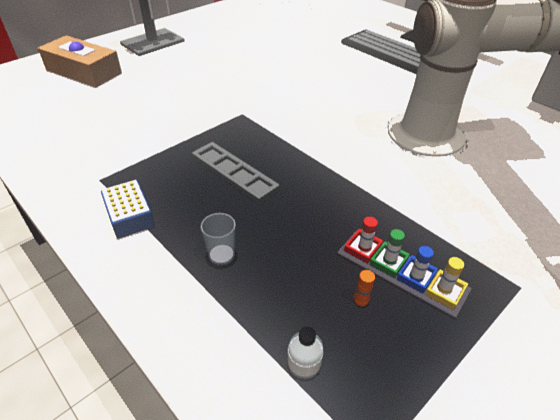

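View pics/top0.png

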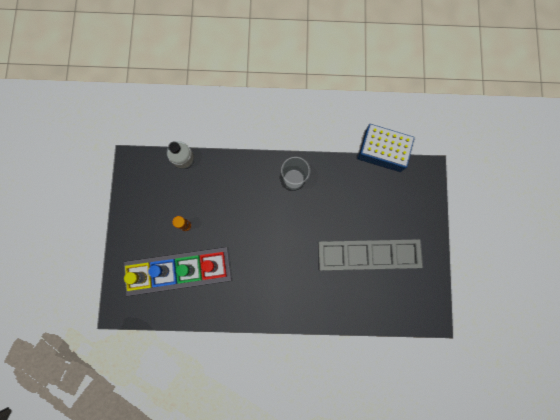

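The top view shows the station at left, left to right: yellow (131,278), blue (155,271), green (183,270), red (208,266). The rack is at (370,255), the beaker at (293,178) and an orange look-alike at (180,222). I'll enlarge these areas to measure them.

```bash
python3 - <<'E'
import cv2
im=cv2.imread("pics/top0.png")
cv2.imwrite("pics/cs.png",cv2.resize(im[200:310,110:245],None,fx=5.5,fy=5.4,interpolation=cv2.INTER_CUBIC))
cv2.imwrite("pics/cr.png",cv2.resize(im[225:285,305:435],None,fx=6,fy=6,interpolation=cv2.INTER_CUBIC))
E
```

```text
(no output)
```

View pics/cs.png

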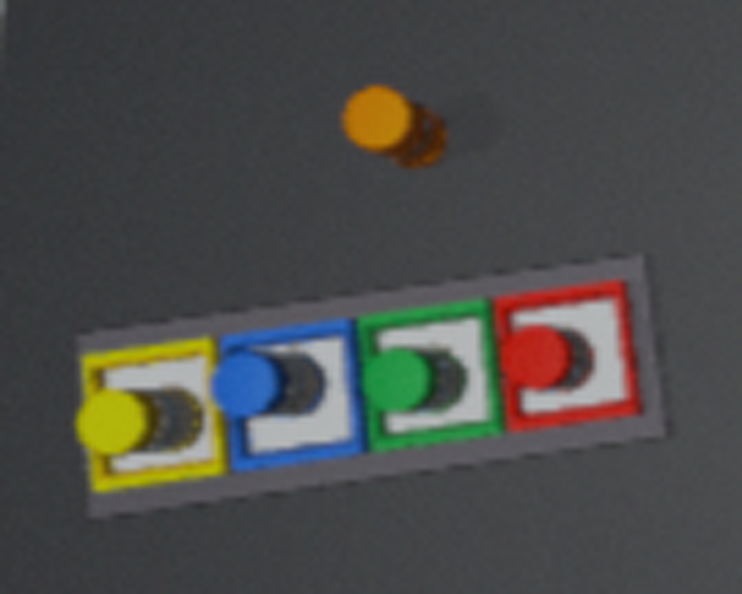

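View pics/cr.png

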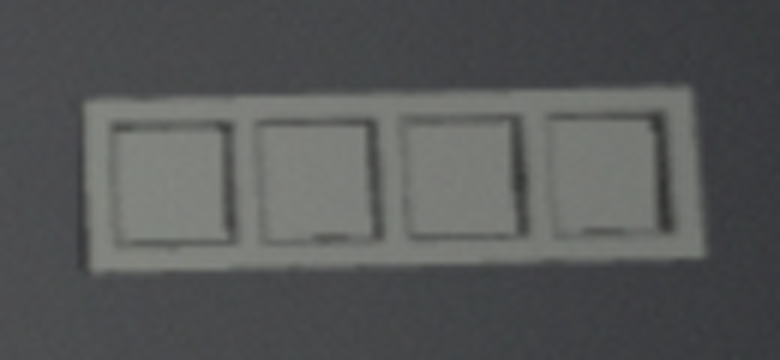

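```bash
cat > h.py <<'E'
import numpy as np
from station import *
def unproj(p,uv,z):
    R=p["R"];t=np.array(p["t"]);d=R.T@np.array([(uv[0]-p["cx"])/p["fx"],(uv[1]-p["cy"])/p["fy"],1]);c=-R.T@t
    return (c+d*(z-c[2])/d[2])
def proj(p,X):
    q=p["R"]@np.array(X)+p["t"];return np.array([p["fx"]*q[0]/q[2]+p["cx"],p["fy"]*q[1]/q[2]+p["cy"]])
def fit(P,L):  # corners ordered (+x+y),(+x-y),(-x-y),(-x+y)
    P=np.array(P)[:,:2];c=P.mean(0);l=np.array(L)
    z=sum(complex(*(a-c))*np.conj(complex(*b)) for a,b in zip(P,l))
    yaw=np.angle(z);s=abs(z)/sum((l**2).sum(1));return c,yaw,s
E
python3 - <<'E'
from h import *
p=camera_params("top");print("cam",-p["R"].T@p["t"])
S=lambda a:(110+(a[0]+.5)/5.5-.5,200+(a[1]+.5)/5.4-.5)
K=lambda a:(305+(a[0]+.5)/6-.5,225+(a[1]+.5)/6-.5)
def L(a,b):return [(a,b),(a,-b),(-a,-b),(-a,b)]
for nm,f,cs,z,l in(("station",S,[(78,335),(643,255),(667,435),(92,517)],.008,L(.042,.128)),("rack",K,[(84,100),(694,86),(708,257),(90,272)],.018,L(.035,.126))):
    c,y,s=fit([unproj(p,f(a),z) for a in cs],l);print(nm,c,y,s)
    for k in(90,30,-30,-90):print(k,c+k/1000*np.array([-np.sin(y),np.cos(y)]))
for n,a in dict(yellow=(114,422),blue=(247,384),green=(397,379),red=(534,358),orange=(377,118)).items():print(n,unproj(p,S(a),.09 if n!='orange' else .076))
print("beaker",unproj(p,(293,183),0))
E
```

```text
cam [0.462809   0.005273   0.98520516]
station [0.4627319  0.24494385] 0.17203105956985934 0.9870951167228514
90 [0.44732536 0.33361537]
30 [0.45759638 0.27450102]
-30 [0.46786741 0.21538668]
-90 [0.47813844 0.15627233]
rack [ 0.51617349 -0.22715548] 0.052273317666549746 1.0032411813518378
90 [ 0.51147103 -0.13727842]
30 [ 0.514606   -0.19719646]
-30 [ 0.51774097 -0.2571145 ]
-90 [ 0.52087595 -0.31703255]
yellow [0.44462128 0.32749303 0.09      ]
blue [0.46159288 0.27521068 0.09      ]
green [0.46535258 0.21466677 0.09      ]
red [0.47554875 0.15959182 0.09      ]
orange [0.57582282 0.23400401 0.076     ]
beaker [ 0.69364965 -0.0333067   0.        ]
```

Reverse order: yellow → rightmost pocket (y≈-0.317), then blue, green, and red → leftmost. First I'll write a planner helper, then go above yellow with the jaws across the station's x axis.

```bash
cat >> h.py <<'E'
from scipy.spatial.transform import Rotation as Ro
def pose():
    s=get_state();w,x,y,z=s["tcp_rot"];R=Ro.from_quat([x,y,z,w]).as_matrix();return np.array(s["tcp_pos"]),R,s
def wrap(a):return (a+np.pi/2)%np.pi-np.pi/2
def delta(target,ang):
    p,R,s=pose();cur=np.arctan2(R[1,1],R[0,1]);dr=-wrap(ang-cur)
    d=np.array(target)-p
    print("t",round(s["t"],2),"tcp",p.round(4),"yang",round(cur,3),"tilt",R[2,2].round(4),"gap",round(s["finger_gap"],4),"F",np.round(s["force"],1))
    print("world d",d.round(4),"tool units",(R.T@d/.02).round(2),"roll units",round(dr/.12,2));return p,R,d,dr
def plan(target,ang,n,nr=None):
    p,R,d,dr=delta(target,ang);nr=nr or n;out=[]
    for i in range(n):
        out.append((R.T@(d/n)/.02).round(2).tolist())
        if i<nr:R=R@Ro.from_euler('z',dr/nr).as_matrix()
    print(out,[round(dr/nr/.12,2)]*nr+[0]*(n-nr))
E
python3 -c "
from h import *
plan((.4446,.3275,.20),.172,16,16)"
```

```text
t 0.1 tcp [0.2187 0.5312 0.2387] yang 1.18 tilt -1.0 gap 0.0921 F [ 1.1  0.1 -0. ]
world d [ 0.2259 -0.2037 -0.0387] tool units [-14.32  -5.11   1.94] roll units 8.4
[[-0.9, -0.32, 0.12], [-0.91, -0.26, 0.12], [-0.93, -0.2, 0.12], [-0.94, -0.15, 0.12], [-0.95, -0.09, 0.12], [-0.95, -0.03, 0.12], [-0.95, 0.03, 0.12], [-0.95, 0.09, 0.12], [-0.94, 0.15, 0.12], [-0.93, 0.21, 0.12], [-0.91, 0.27, 0.12], [-0.89, 0.33, 0.12], [-0.87, 0.38, 0.12], [-0.84, 0.44, 0.12], [-0.82, 0.49, 0.12], [-0.78, 0.54, 0.12]] [np.float64(0.53), np.float64(0.53), np.float64(0.53), np.float64(0.53), np.float64(0.53), np.float64(0.53), np.float64(0.53), np.float64(0.53), np.float64(0.53), np.float64(0.53), np.float64(0.53), np.float64(0.53), np.float64(0.53), np.float64(0.53), np.float64(0.53), np.float64(0.53)]
```

Emit:
arm_command:
  linear:
    - [-0.9, -0.32, 0.1]
    - [-0.91, -0.26, 0.1]
    - [-0.93, -0.2, 0.1]
    - [-0.94, -0.15, 0.1]
    - [-0.95, -0.09, 0.1]
    - [-0.95, -0.03, 0.1]
    - [-0.95, 0.03, 0.1]
    - [-0.95, 0.09, 0.1]
  roll: [0.53, 0.53, 0.53, 0.53, 0.53, 0.53, 0.53, 0.53]
  jaw: [-0.5, -0.5, -0.5, -0.5, -0.5, -0.5, -0.5, -0.5]
  grip_force: 15

```text
t: 0.9
tcp_pos: [0.332, 0.4285, 0.223]
tcp_rot: [-0.0, 0.436, 0.9, -0.0]
force: [-0.0, -0.5, -0.1]
finger_gap: 0.069
```

Emit:
arm_command:
  linear:
    - [-0.94, 0.15, 0.1]
    - [-0.93, 0.21, 0.1]
    - [-0.91, 0.27, 0.1]
    - [-0.89, 0.33, 0.1]
    - [-0.87, 0.38, 0.1]
    - [-0.84, 0.44, 0.1]
    - [-0.82, 0.49, 0.1]
    - [-0.78, 0.54, 0.1]
  roll: [0.53, 0.53, 0.53, 0.53, 0.53, 0.53, 0.53, 0.53]
  jaw: [-0.5, -0.5, -0.5, -0.5, -0.5, -0.5, -0.5, -0.5]

```text
t: 1.7
tcp_pos: [0.4444, 0.326, 0.207]
tcp_rot: [-0.0, 0.648, 0.761, -0.0]
force: [-0.1, -0.2, 0.3]
finger_gap: 0.0693
```

```bash
python3 -c "
from h import *
import cv2
cv2.imwrite('pics/w1.png',read_camera('wrist'));p=camera_params('wrist');print(p)
delta((.4446,.3275,.071),.172)
for X in ((.4446,.3275,.09),(.4616,.2752,.09),(.4653,.2147,.09)):print(proj(p,X))"
```

```text
{'fx': 310.08414841673175, 'fy': 310.08414841673175, 'cx': 276.856483287649, 'cy': 212.36519809197094, 'R': array([[ 9.87906512e-01,  1.55049521e-01, -6.08006945e-04],
       [ 1.49929490e-01, -9.54269760e-01,  2.58631732e-01],
       [ 3.95205236e-02, -2.55595130e-01, -9.65975806e-01]]), 't': array([-0.49089449,  0.22221105,  0.42260145])}
t 1.75 tcp [0.4462 0.3242 0.2067] yang 0.155 tilt -1.0 gap 0.069 F [ 0.4 -0.5 -1. ]
world d [-0.0016  0.0033 -0.1357] tool units [ 0.19 -0.05  6.78] roll units -0.14
[275.76669004 211.93171485]
[285.31817162 269.31579526]
[278.94269417 326.75758625]
```

View pics/w1.png

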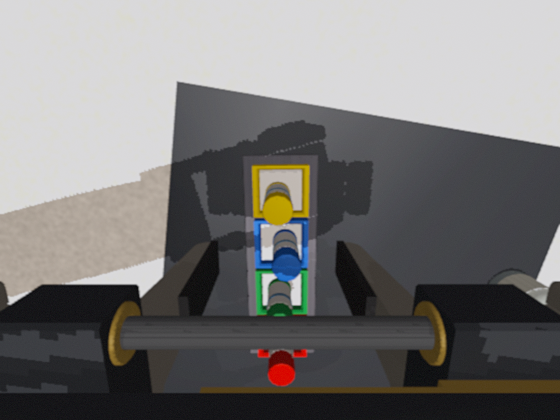

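The wrist view shows the yellow cap at (278,210) and blue at (287,265), within 2–4 px of the projections from the top view. The estimates agree, so I'll descend on yellow.

```bash
python3 -c "
from h import *
p=camera_params('wrist')
for u in ((278,210),(287,265)):print(unproj(p,u,.09))
delta((.4455,.328,.071),.172)"
```

```text
[0.44624709 0.32951471 0.09      ]
[0.46241988 0.27966176 0.09      ]
t 1.75 tcp [0.4462 0.3242 0.2067] yang 0.155 tilt -1.0 gap 0.069 F [ 0.4 -0.5 -1. ]
world d [-0.0007  0.0038 -0.1357] tool units [ 0.2  -0.    6.78] roll units -0.14
```

Emit:
arm_command:
  linear:
    - [0.1, 0, 0.9]
    - [0.1, 0, 0.9]
    - [0, 0, 1]
    - [0, 0, 1]
    - [0, 0, 1]
    - [0, 0, 1]
    - [0, 0, 0.6]
    - [0, 0, 0.38]
  roll: [-0.14, 0, 0, 0, 0, 0, 0, 0]
  jaw: [-0.5, -0.5, -0.5, -0.5, -0.5, -0.5, -0.5, -0.5]

```text
t: 2.55
tcp_pos: [0.4426, 0.3306, 0.0707]
tcp_rot: [-0.0, 0.641, 0.768, -0.001]
force: [0.0, 1.1, -0.7]
finger_gap: 0.0685
```

Emit:
arm_command:
  linear:
    - [0, 0, 0]
    - [0, 0, 0]
    - [0, 0, 0]
    - [0, 0, 0]
    - [0, 0, 0]
  roll: [0, 0, 0, 0, 0]
  jaw: [0, 0.3, 1, 1, 1]

```text
t: 3.05
tcp_pos: [0.4439, 0.3309, 0.0726]
tcp_rot: [0.0, 0.641, 0.768, 0.0]
force: [-0.0, -0.4, -0.8]
finger_gap: 0.0311
```

```bash
python3 -c "
from h import *
import cv2
delta((.5209,-.317,.19),.0523)
cv2.imwrite('pics/w2.png',read_camera('wrist'))"
```

```text
t 3.05 tcp [0.4439 0.3309 0.0726] yang 0.179 tilt -1.0 gap 0.0311 F [-0.  -0.4 -0.8]
world d [ 0.077  -0.6479  0.1174] tool units [-32.56  -1.98  -5.88] roll units 1.06
```

View pics/w2.png

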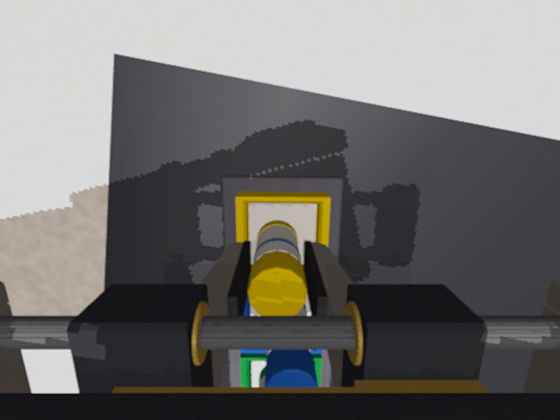

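Yellow sits between the pads, with a gap of 31 mm that is still closing. One more wait, then lift.

Emit:
arm_command:
  linear:
    - [0, 0, 0]
    - [0, 0, 0]
    - [0, 0, -0.5]
    - [0, 0, -1]
    - [0, 0, -1]
    - [0, 0, -1]
    - [0, 0, -1]
    - [0, 0, -1]
  roll: [0, 0, 0, 0, 0, 0, 0, 0]
  jaw: [1, 1, 1, 1, 1, 1, 1, 1]

```text
t: 3.9
tcp_pos: [0.4433, 0.3306, 0.1832]
tcp_rot: [-0.0, 0.641, 0.768, -0.0]
force: [0.2, 0.2, -1.0]
finger_gap: 0.0277
```

```bash
python3 -c "
from h import *
import cv2
plan((.5209,-.317,.19),.0523,34,34)
cv2.imwrite('pics/w3.png',read_camera('wrist'))"
```

```text
t 3.9 tcp [0.4433 0.3306 0.1832] yang 0.179 tilt -1.0 gap 0.0277 F [ 0.2  0.2 -1. ]
world d [ 0.0776 -0.6476  0.0068] tool units [-32.56  -1.95  -0.34] roll units 1.06
[[-0.96, -0.06, -0.01], [-0.96, -0.05, -0.01], [-0.96, -0.05, -0.01], [-0.96, -0.05, -0.01], [-0.96, -0.04, -0.01], [-0.96, -0.04, -0.01], [-0.96, -0.04, -0.01], [-0.96, -0.03, -0.01], [-0.96, -0.03, -0.01], [-0.96, -0.03, -0.01], [-0.96, -0.02, -0.01], [-0.96, -0.02, -0.01], [-0.96, -0.01, -0.01], [-0.96, -0.01, -0.01], [-0.96, -0.01, -0.01], [-0.96, -0.0, -0.01], [-0.96, -0.0, -0.01], [-0.96, 0.0, -0.01], [-0.96, 0.01, -0.01], [-0.96, 0.01, -0.01], [-0.96, 0.01, -0.01], [-0.96, 0.02, -0.01], [-0.96, 0.02, -0.01], [-0.96, 0.02, -0.01], [-0.96, 0.03, -0.01], [-0.96, 0.03, -0.01], [-0.96, 0.04, -0.01], [-0.96, 0.04, -0.01], [-0.96, 0.04, -0.01], [-0.96, 0.05, -0.01], [-0.96, 0.05, -0.01], [-0.96, 0.05, -0.01], [-0.96, 0.06, -0.01], [-0.96, 0.06, -0.01]] [np.float64(0.03), np.float64(0.03), np.float64(0.03), np.float64(0.03), np.float64(0.03), np.float64(0.03), np.float64(0.03), np.float64(0.03), np.float64(0.03), np.float64(0.03), np.float64(0.03), np.float64(0.03), np.float64(0.03), np.float64(0.03), np.float64(0.03), np.float64(0.03), np.float64(0.03), np.float64(0.03), np.float64(0.03), np.float64(0.03), np.float64(0.03), np.float64(0.03), np.float64(0.03), np.float64(0.03), np.float64(0.03), np.float64(0.03), np.float64(0.03), np.float64(0.03), np.float64(0.03), np.float64(0.03), np.float64(0.03), np.float64(0.03), np.float64(0.03), np.float64(0.03)]
```

View pics/w3.png

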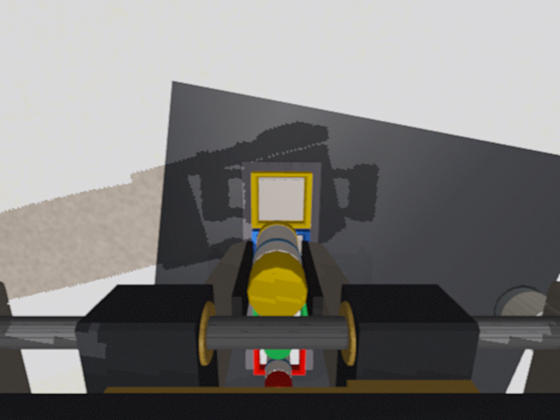

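Yellow is held (gap 27.7 mm) and its holder is empty. Transferring it to the rack.

Emit:
arm_command:
  linear:
    - [-0.5, -0.06, 0]
    - [-0.8, -0.05, 0]
    - [-1, -0.05, 0]
    - [-1, -0.05, 0]
    - [-1, -0.04, 0]
    - [-1, -0.04, 0]
    - [-1, -0.04, 0]
    - [-1, -0.03, 0]
  roll: [0.03, 0.03, 0.03, 0.03, 0.03, 0.03, 0.03, 0.03]
  jaw: [1, 1, 1, 1, 1, 1, 1, 1]

```text
t: 4.75
tcp_pos: [0.4593, 0.1833, 0.1802]
tcp_rot: [-0.001, 0.652, 0.758, -0.001]
force: [-0.1, -0.0, -0.5]
finger_gap: 0.0275
```

Emit:
arm_command:
  linear:
    - [-1, -0.03, 0]
    - [-1, -0.03, 0]
    - [-1, -0.02, 0]
    - [-1, -0.02, 0]
    - [-1, -0.01, 0]
    - [-1, -0.01, 0]
    - [-1, 0, 0]
    - [-1, 0, 0]
  roll: [0.03, 0.03, 0.03, 0.03, 0.03, 0.03, 0.03, 0.03]
  jaw: [1, 1, 1, 1, 1, 1, 1, 1]

```text
t: 5.55
tcp_pos: [0.4785, 0.025, 0.1803]
tcp_rot: [-0.001, 0.663, 0.748, -0.001]
force: [-0.4, -1.0, -1.1]
finger_gap: 0.0276
```

Emit:
arm_command:
  linear:
    - [-1, 0, 0]
    - [-1, 0, 0]
    - [-1, 0, 0]
    - [-1, 0.01, 0]
    - [-1, 0.01, 0]
    - [-1, 0.02, 0]
    - [-1, 0.02, 0]
    - [-1, 0.02, 0]
  roll: [0.03, 0.03, 0.03, 0.03, 0.03, 0.03, 0.03, 0.03]
  jaw: [1, 1, 1, 1, 1, 1, 1, 1]

```text
t: 6.35
tcp_pos: [0.4972, -0.1335, 0.1802]
tcp_rot: [-0.002, 0.674, 0.739, -0.001]
force: [0.6, -0.1, 0.2]
finger_gap: 0.0277
```

Emit:
arm_command:
  linear:
    - [-1, 0.03, 0]
    - [-1, 0.03, 0]
    - [-1, 0.03, 0]
    - [-1, 0.04, 0]
    - [-1, 0.04, 0]
    - [-0.9, 0.04, 0]
    - [-0.8, 0.04, 0]
    - [-0.4, 0.04, 0]
  roll: [0.04, 0.04, 0.04, 0.04, 0.04, 0.04, 0.04, 0.04]
  jaw: [1, 1, 1, 1, 1, 1, 1, 1]

```text
t: 7.15
tcp_pos: [0.5159, -0.275, 0.1819]
tcp_rot: [0.0, 0.688, 0.726, -0.0]
force: [0.6, 0.4, -0.2]
finger_gap: 0.0277
```

```bash
python3 -c "
from h import *
import cv2
delta((.5209,-.317,.07),.0523)
cv2.imwrite('pics/w4.png',read_camera('wrist'))
cv2.imwrite('pics/t4.png',read_camera('top'))
p=camera_params('wrist');
for k in (90,30,-30,-90):print(proj(p,[.51617+.0523*-k/1000,-.22716+k/1000,.006]))"
```

```text
t 7.15 tcp [ 0.5159 -0.275   0.1819] yang 0.053 tilt -1.0 gap 0.0277 F [ 0.6  0.4 -0.2]
world d [ 0.005  -0.042  -0.1119] tool units [-2.11  0.14  5.6 ] roll units 0.01
[280.02739192  59.03701183]
[279.79366671 125.19563254]
[279.58225607 185.03785604]
[279.39010993 239.4270415 ]
```

View pics/w4.png

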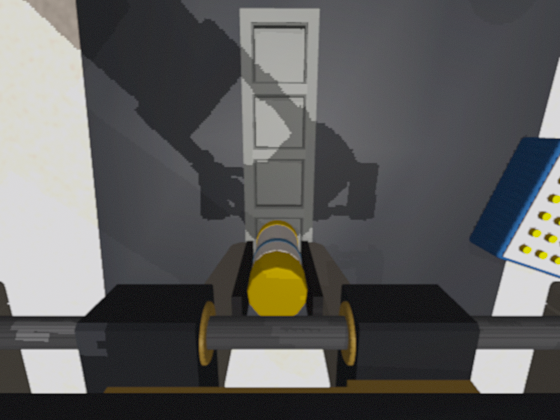

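The wrist view shows the pockets at (279,55), (279,121) and (279,182), about 3 px from prediction (~3 mm). I'll check the held cap in the top view, so both measurements come from one camera.

```bash
python3 -c "
import cv2
im=cv2.imread('pics/t4.png')
cv2.imwrite('pics/c4.png',cv2.resize(im[210:300,310:440],None,fx=6,fy=6,interpolation=cv2.INTER_CUBIC))"
```

```text
(no output)
```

View pics/c4.png

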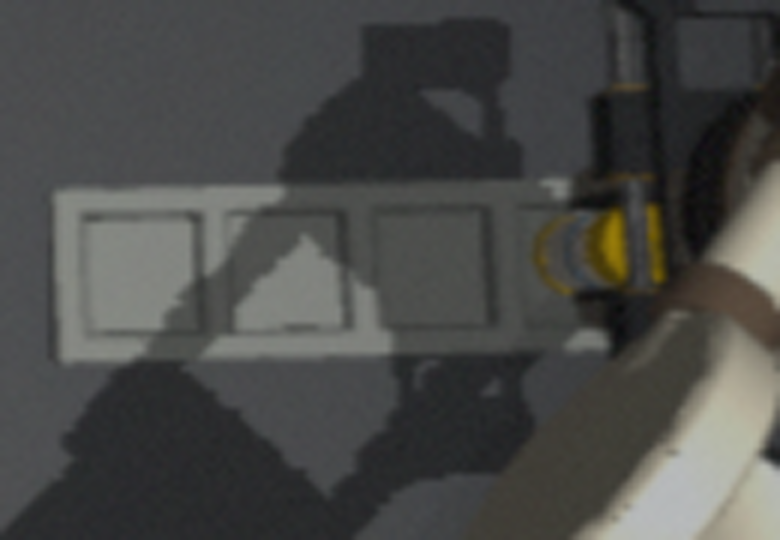

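The yellow foot's left edge is at crop (535,253). I'll convert that to a world position.

```bash
python3 -c "
from h import *
p=camera_params('top')
e=unproj(p,(310+535.5/6-.5,210+253.5/6-.5),.123);print(e, 'centre y',e[1]-.014)
w=camera_params('wrist')
for k,u in ((90,(279,55)),(30,(279,121)),(-30,(279,182))):
  q=unproj(w,u,.006);print(k,q, q[:2]-k/1000*np.array([-.0523,.9986]))
"
```

```text
[ 0.517744   -0.26448735  0.123     ] centre y -0.27848735392839846
90 [ 0.51030352 -0.13374522  0.006     ] [ 0.51501052 -0.22361922]
30 [ 0.51359316 -0.19321025  0.006     ] [ 0.51516216 -0.22316825]
-30 [ 0.51695622 -0.25400258  0.006     ] [ 0.51538722 -0.22404458]
```

```bash
python3 -c "
from h import *
delta((.520,-.3148,.066),.0523)"
```

```text
t 7.25 tcp [ 0.516  -0.2743  0.1819] yang 0.053 tilt -1.0 gap 0.0276 F [-0.1 -0.1 -0.1]
world d [ 0.004  -0.0405 -0.1159] tool units [-2.03  0.09  5.8 ] roll units 0.01
```

Emit:
arm_command:
  linear:
    - [-0.7, 0.05, 0.5]
    - [-0.7, 0.04, 0.8]
    - [-0.6, 0, 0.8]
    - [0, 0, 0.9]
    - [0, 0, 0.9]
    - [0, 0, 0.9]
    - [0, 0, 0.5]
    - [0, 0, 0.35]
  roll: [0, 0, 0, 0, 0, 0, 0, 0]
  jaw: [1, 1, 1, 1, 1, 1, 1, 1]

```text
t: 8.05
tcp_pos: [0.5197, -0.3123, 0.0682]
tcp_rot: [-0.001, 0.687, 0.726, 0.0]
force: [-0.6, -0.5, -0.2]
finger_gap: 0.0276
```

```bash
python3 -c "
from h import *
import cv2
cv2.imwrite('pics/w5.png',read_camera('wrist'));cv2.imwrite('pics/s5.png',cv2.resize(read_camera('scene')[120:240,160:320],None,fx=5,fy=5,interpolation=cv2.INTER_CUBIC))
delta((.520,-.3148,.0655),.0523)"
```

```text
t 8.15 tcp [ 0.5196 -0.3125  0.0684] yang 0.055 tilt -1.0 gap 0.0275 F [-0.1  0.1 -0.9]
world d [ 0.0004 -0.0023 -0.0029] tool units [-0.11  0.01  0.14] roll units 0.02
```

View pics/w5.png

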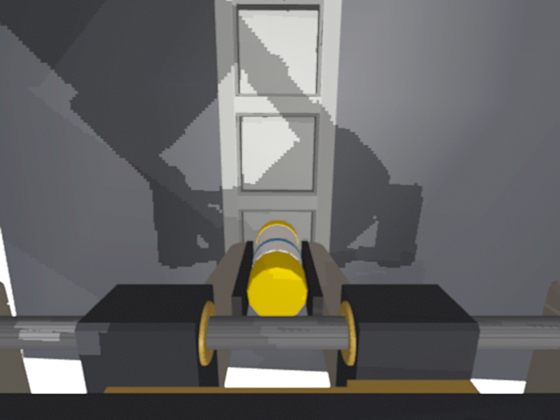

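View pics/s5.png

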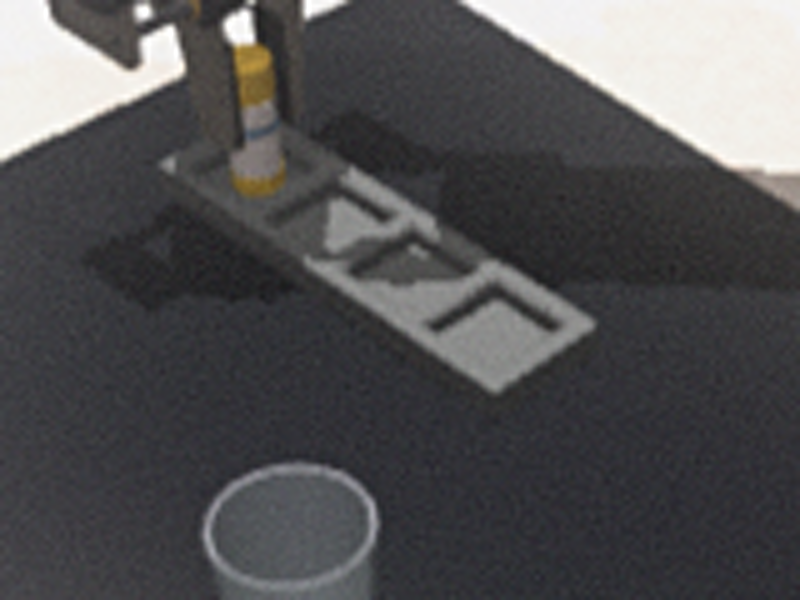

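```bash
python3 -c "
from h import *
p=camera_params('scene')
S=lambda a:(160+(a[0]+.5)/5-.5,120+(a[1]+.5)/5-.5)
print('cap',unproj(p,S((253,52)),.0855),'near end corner/left', unproj(p,S((596,323)),.018),unproj(p,S((497,382)),.018),unproj(p,S((163,168)),.018))
c=np.array([.51617,-.22716]);ex=np.array([1,.0523]);ey=np.array([-.0523,1])
for a,b in((-.035,.126),(.035,.126),(.035,-.126)):print((c+a*ex+b*ey).round(4))
"
```

```text
cap [ 0.51754764 -0.31104281  0.0855    ] near end corner/left [ 0.47748488 -0.10197877  0.018     ] [ 0.54034059 -0.10199116  0.018     ] [ 0.55991427 -0.34262222  0.018     ]
[ 0.4746 -0.103 ]
[ 0.5446 -0.0993]
[ 0.5578 -0.3513]
```

The three cameras agree within a few mm. I'll shift 3 mm right, lower and release.

Emit:
arm_command:
  linear:
    - [-0.14, 0, 0.1]
    - [0, 0, 0.1]
    - [0, 0, 0]
    - [0, 0, 0]
    - [0, 0, 0]
  roll: [0, 0, 0, 0, 0]
  jaw: [1, 1, 0.3, 0, -0.2]

```text
t: 8.65
tcp_pos: [0.5202, -0.3162, 0.0654]
tcp_rot: [0.0, 0.688, 0.726, 0.0]
force: [-0.3, -0.0, -0.2]
finger_gap: 0.0458
```

Emit:
arm_command:
  linear:
    - [0, 0, 0]
    - [0, 0, -0.5]
    - [0, 0, -1]
    - [0, 0, -1]
    - [0, 0, -1]
    - [0, 0, -1]
    - [0.5, 0, -1]
    - [1, 0, 0]
  roll: [0, 0, 0, 0, 0, 0, 0, 0]
  jaw: [-0.5, -0.5, -0.5, -0.5, -0.5, -0.5, -0.5, -0.5]

```text
t: 9.45
tcp_pos: [0.5201, -0.2882, 0.1797]
tcp_rot: [0.004, 0.688, 0.726, 0.0]
force: [1.1, 0.3, -0.6]
finger_gap: 0.069
```

```bash
python3 -c "
from h import *
import cv2
im=read_camera('top');cv2.imwrite('pics/c6.png',cv2.resize(im[210:300,310:440],None,fx=6,fy=6,interpolation=cv2.INTER_CUBIC))
plan((.462,.2785,.17),.172,30,30)"
```

```text
t 9.5 tcp [ 0.5194 -0.284   0.1778] yang 0.055 tilt -1.0 gap 0.0687 F [ 1.5  1.9 -0.2]
world d [-0.0574  0.5625 -0.0078] tool units [28.24 -1.31  0.36] roll units -0.97
[[0.94, -0.04, 0.01], [0.94, -0.04, 0.01], [0.94, -0.04, 0.01], [0.94, -0.03, 0.01], [0.94, -0.03, 0.01], [0.94, -0.03, 0.01], [0.94, -0.02, 0.01], [0.94, -0.02, 0.01], [0.94, -0.01, 0.01], [0.94, -0.01, 0.01], [0.94, -0.01, 0.01], [0.94, -0.0, 0.01], [0.94, 0.0, 0.01], [0.94, 0.0, 0.01], [0.94, 0.01, 0.01], [0.94, 0.01, 0.01], [0.94, 0.01, 0.01], [0.94, 0.02, 0.01], [0.94, 0.02, 0.01], [0.94, 0.03, 0.01], [0.94, 0.03, 0.01], [0.94, 0.03, 0.01], [0.94, 0.04, 0.01], [0.94, 0.04, 0.01], [0.94, 0.04, 0.01], [0.94, 0.05, 0.01], [0.94, 0.05, 0.01], [0.94, 0.06, 0.01], [0.94, 0.06, 0.01], [0.94, 0.06, 0.01]] [np.float64(-0.03), np.float64(-0.03), np.float64(-0.03), np.float64(-0.03), np.float64(-0.03), np.float64(-0.03), np.float64(-0.03), np.float64(-0.03), np.float64(-0.03), np.float64(-0.03), np.float64(-0.03), np.float64(-0.03), np.float64(-0.03), np.float64(-0.03), np.float64(-0.03), np.float64(-0.03), np.float64(-0.03), np.float64(-0.03), np.float64(-0.03), np.float64(-0.03), np.float64(-0.03), np.float64(-0.03), np.float64(-0.03), np.float64(-0.03), np.float64(-0.03), np.float64(-0.03), np.float64(-0.03), np.float64(-0.03), np.float64(-0.03), np.float64(-0.03)]
```

View pics/c6.png

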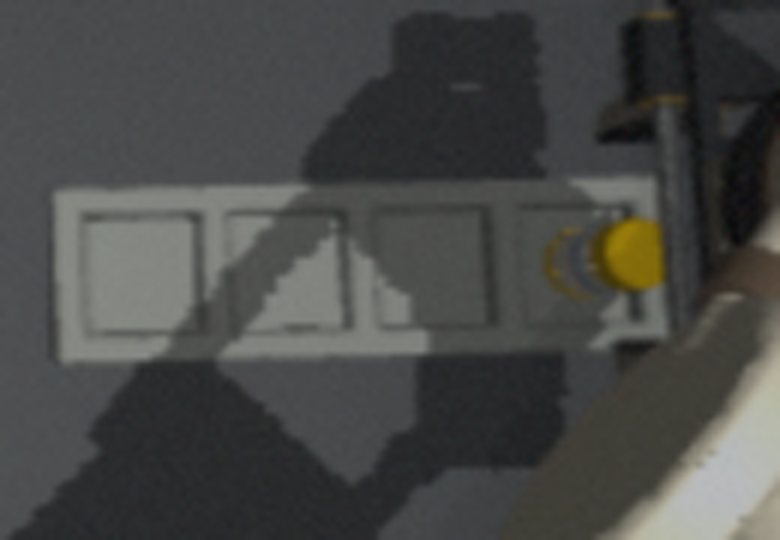

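Yellow stands in the rightmost pocket, upright and about 2 mm off centre. Going for blue.

Emit:
arm_command:
  linear:
    - [1, -0.04, 0]
    - [1, -0.04, 0]
    - [1, -0.04, 0]
    - [1, -0.03, 0]
    - [1, -0.03, 0]
    - [1, -0.03, 0]
    - [1, -0.02, 0]
    - [1, -0.02, 0]
  roll: [-0.03, -0.03, -0.03, -0.03, -0.03, -0.03, -0.03, -0.03]
  jaw: [-0.5, -0.5, -0.5, -0.5, -0.5, -0.5, -0.5, -0.5]

```text
t: 10.3
tcp_pos: [0.5024, -0.1251, 0.175]
tcp_rot: [-0.0, 0.677, 0.736, -0.0]
force: [-0.1, 0.2, 0.3]
finger_gap: 0.0689
```

Emit:
arm_command:
  linear:
    - [1, -0.02, 0]
    - [1, -0.01, 0]
    - [1, -0.01, 0]
    - [1, 0, 0]
    - [1, 0, 0]
    - [1, 0, 0]
    - [1, 0.01, 0]
    - [1, 0.01, 0]
  roll: [-0.03, -0.03, -0.03, -0.03, -0.03, -0.03, -0.03, -0.03]
  jaw: [-0.5, -0.5, -0.5, -0.5, -0.5, -0.5, -0.5, -0.5]

```text
t: 11.1
tcp_pos: [0.4865, 0.034, 0.1751]
tcp_rot: [0.0, 0.666, 0.746, 0.0]
force: [0.2, -0.6, -0.5]
finger_gap: 0.0688
```

Emit:
arm_command:
  linear:
    - [1, 0.01, 0]
    - [1, 0.02, 0]
    - [1, 0.02, 0]
    - [1, 0.03, 0]
    - [1, 0.03, 0]
    - [1, 0.03, 0]
    - [1, 0.04, 0]
    - [1, 0.04, 0]
  roll: [-0.04, -0.04, -0.04, -0.04, -0.04, -0.04, -0.04, -0.04]
  jaw: [-0.5, -0.5, -0.5, -0.5, -0.5, -0.5, -0.5, -0.5]

```text
t: 11.9
tcp_pos: [0.4701, 0.1931, 0.1751]
tcp_rot: [0.0, 0.652, 0.758, 0.0]
force: [-0.1, 0.3, 0.1]
finger_gap: 0.069
```

Emit:
arm_command:
  linear:
    - [1, 0.05, 0]
    - [0.9, 0.05, 0]
    - [0.7, 0.05, 0]
    - [0.3, 0.05, 0]
  roll: [-0.04, -0.04, -0.04, -0.04]
  jaw: [-0.5, -0.5, -0.5, -0.5]

```text
t: 12.3
tcp_pos: [0.4651, 0.251, 0.175]
tcp_rot: [-0.0, 0.644, 0.765, 0.0]
force: [0.1, 0.1, 0.1]
finger_gap: 0.0693
```

```bash
python3 -c "
from h import *
import cv2
cv2.imwrite('pics/w7.png',read_camera('wrist'))
delta((.462,.2760,.071),.172)
p=camera_params('wrist')
for X in ((.4616,.2752,.09),(.4653,.2147,.09)):print(proj(p,X))"
```

```text
t 12.35 tcp [0.4653 0.2511 0.175 ] yang 0.172 tilt -1.0 gap 0.0691 F [ 0.5 -0.6  0.6]
world d [-0.0033  0.0249 -0.104 ] tool units [1.25 0.05 5.2 ] roll units -0.0
[277.54914775 196.1791787 ]
[269.17300997 269.66724277]
```

View pics/w7.png

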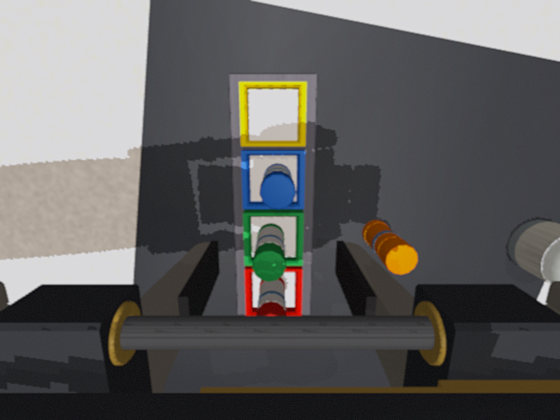

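The wrist view shows blue at (277,190), green at (269,265) and orange at (400,258), which is clear of the fingers. Descending on blue.

Emit:
arm_command:
  linear:
    - [0.7, 0.03, 0.3]
    - [0.6, 0.02, 0.7]
    - [0, 0, 1]
    - [0, 0, 1]
    - [0, 0, 1]
    - [0, 0, 0.8]
    - [0, 0, 0.4]
    - [0, 0, 0]
  roll: [0, 0, 0, 0, 0, 0, 0, 0]
  jaw: [-0.5, -0.5, -0.5, -0.5, -0.5, -0.5, -0.5, 0]

```text
t: 13.15
tcp_pos: [0.4609, 0.2752, 0.069]
tcp_rot: [-0.001, 0.645, 0.764, -0.002]
force: [-0.5, -0.3, 1.2]
finger_gap: 0.0631
```

Emit:
arm_command:
  linear:
    - [0, 0, 0]
    - [0, 0, 0]
    - [0, 0, 0]
    - [0, 0, 0]
    - [0, 0, 0]
    - [0, 0, 0]
    - [0, 0, -0.5]
    - [0, 0, -1]
  roll: [0, 0, 0, 0, 0, 0, 0, 0]
  jaw: [0.3, 1, 1, 1, 1, 1, 1, 1]

```text
t: 13.95
tcp_pos: [0.4608, 0.275, 0.1001]
tcp_rot: [-0.001, 0.645, 0.764, -0.002]
force: [0.6, -1.0, -0.2]
finger_gap: 0.0273
```

```bash
python3 -c "
from h import *
import cv2
cv2.imwrite('pics/w8.png',read_camera('wrist'))
delta((.516,-.2545,.175),.0523)"
```

```text
t 14.0 tcp [0.4638 0.2761 0.1046] yang 0.17 tilt -1.0 gap 0.0281 F [1.9 1.5 1.1]
world d [ 0.0522 -0.5306  0.0704] tool units [-26.59  -1.9   -3.54] roll units 0.98
```

View pics/w8.png

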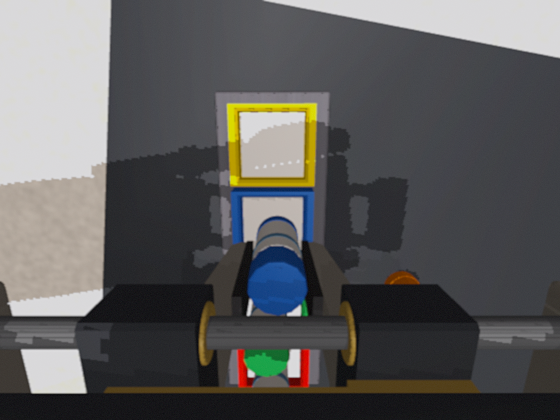

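Blue is held and rising. Transferring.

Emit:
arm_command:
  linear:
    - [0, 0, -1]
    - [0, 0, -1]
    - [0, 0, -1]
    - [-0.5, -0.05, -0.8]
    - [-1, -0.05, 0]
    - [-1, -0.05, 0]
    - [-1, -0.05, 0]
    - [-1, -0.05, 0]
  roll: [0, 0, 0, 0.03, 0.03, 0.03, 0.03, 0.03]
  jaw: [1, 1, 1, 1, 1, 1, 1, 1]

```text
t: 14.8
tcp_pos: [0.4719, 0.1851, 0.1772]
tcp_rot: [0.0, 0.652, 0.759, 0.0]
force: [0.2, 0.2, -1.0]
finger_gap: 0.0275
```

Emit:
arm_command:
  linear:
    - [-1, -0.04, 0]
    - [-1, -0.04, 0]
    - [-1, -0.03, 0]
    - [-1, -0.03, 0]
    - [-1, -0.02, 0]
    - [-1, -0.02, 0]
    - [-1, -0.01, 0]
    - [-1, -0.01, 0]
  roll: [0.04, 0.04, 0.04, 0.04, 0.04, 0.04, 0.04, 0.04]
  jaw: [1, 1, 1, 1, 1, 1, 1, 1]

```text
t: 15.6
tcp_pos: [0.4895, 0.0259, 0.1771]
tcp_rot: [0.0, 0.666, 0.746, 0.0]
force: [0.0, 0.6, -1.3]
finger_gap: 0.0281
```

Emit:
arm_command:
  linear:
    - [-1, 0, 0]
    - [-1, 0, 0]
    - [-1, 0.01, 0]
    - [-1, 0.01, 0]
    - [-1, 0.02, 0]
    - [-1, 0.02, 0]
    - [-1, 0.03, 0]
    - [-1, 0.03, 0]
  roll: [0.04, 0.04, 0.04, 0.04, 0.04, 0.04, 0.04, 0.04]
  jaw: [1, 1, 1, 1, 1, 1, 1, 1]

```text
t: 16.4
tcp_pos: [0.5072, -0.1331, 0.1771]
tcp_rot: [0.0, 0.68, 0.733, 0.0]
force: [-0.2, 0.8, -0.3]
finger_gap: 0.0279
```

Emit:
arm_command:
  linear:
    - [-1, 0.04, 0]
    - [-1, 0.04, 0]
    - [-1, 0.05, 0]
    - [-0.8, 0.05, 0]
    - [-0.4, 0.05, 0]
    - [0, 0, 0]
  roll: [0.04, 0.04, 0.04, 0.04, 0.04, 0]
  jaw: [1, 1, 1, 1, 1, 1]

```text
t: 17.0
tcp_pos: [0.5175, -0.2166, 0.177]
tcp_rot: [0.0, 0.689, 0.724, 0.0]
force: [0.1, -0.1, -0.0]
finger_gap: 0.0275
```

```bash
python3 -c "
from h import *
import cv2
im=read_camera('top');cv2.imwrite('pics/c9.png',cv2.resize(im[210:300,310:440],None,fx=6,fy=6,interpolation=cv2.INTER_CUBIC))
delta((.516,-.2545,.064),.0523)"
```

```text
t 17.05 tcp [ 0.5174 -0.2158  0.1769] yang 0.05 tilt -1.0 gap 0.0279 F [-0.3 -0.5 -0.1]
world d [-0.0014 -0.0387 -0.1129] tool units [-1.93 -0.17  5.64] roll units -0.02
```

View pics/c9.png

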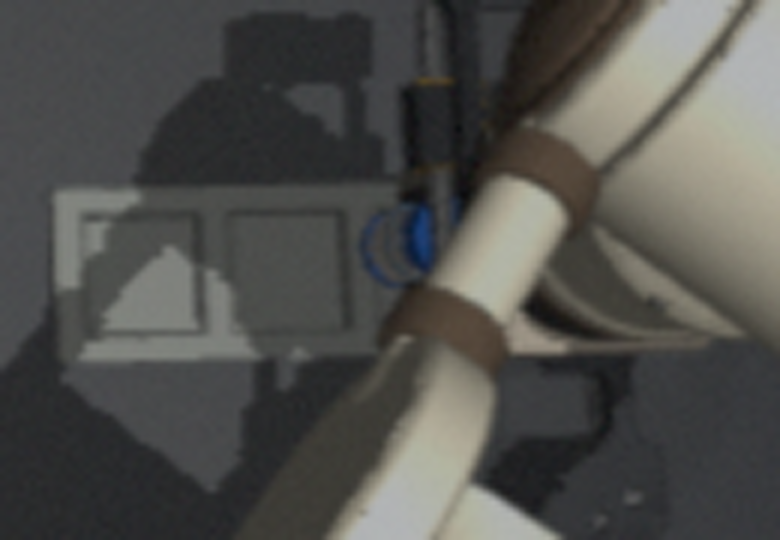

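```bash
python3 -c "
from h import *
p=camera_params('top')
e=unproj(p,(310+362.5/6-.5,210+245.5/6-.5),.121);print(e[1]-.014,e[0])"
```

```text
-0.21540856142564282 0.5189366610626178
```

Emit:
arm_command:
  linear:
    - [-0.7, -0.05, 0.4]
    - [-0.7, -0.05, 0.6]
    - [-0.62, 0, 0.8]
    - [0, 0, 1]
    - [0, 0, 1]
    - [0, 0, 0.9]
    - [0, 0, 0.6]
    - [0, 0, 0.2]
  roll: [0, 0, 0, 0, 0, 0, 0, 0]
  jaw: [1, 1, 1, 1, 1, 1, 1, 1]

```text
t: 17.85
tcp_pos: [0.5162, -0.2558, 0.0647]
tcp_rot: [-0.002, 0.689, 0.725, -0.0]
force: [0.4, 0.7, -0.3]
finger_gap: 0.0274
```

```bash
python3 -c "
from h import *
import cv2
cv2.imwrite('pics/s10.png',cv2.resize(read_camera('scene')[120:240,160:320],None,fx=5,fy=5,interpolation=cv2.INTER_CUBIC))
delta((.517,-.2565,.0635),.0523)"
```

```text
t 17.9 tcp [ 0.5165 -0.2559  0.0652] yang 0.051 tilt -1.0 gap 0.0276 F [-1.   1.1 -0.5]
world d [ 0.0005 -0.0006 -0.0017] tool units [-0.03  0.02  0.08] roll units -0.01
```

View pics/s10.png

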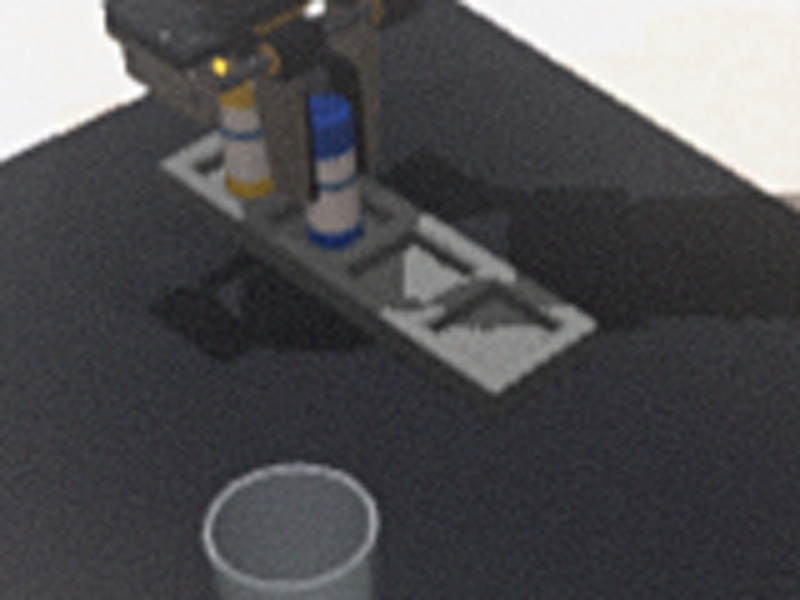

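Blue is upright over the second pocket from the right, and yellow stands beside it. Lower and release.

Emit:
arm_command:
  linear:
    - [0, 0, 0.12]
    - [0, 0, 0.05]
    - [0, 0, 0]
    - [0, 0, 0]
    - [0, 0, 0]
    - [0, 0, 0]
  roll: [0, 0, 0, 0, 0, 0]
  jaw: [1, 1, 0.3, 0, -0.2, -0.5]

```text
t: 18.5
tcp_pos: [0.5176, -0.2563, 0.0639]
tcp_rot: [0.0, 0.689, 0.725, 0.0]
force: [-0.1, 0.4, -1.2]
finger_gap: 0.054
```

Emit:
arm_command:
  linear:
    - [0, 0, -0.5]
    - [0, 0, -1]
    - [0, 0, -1]
    - [0, 0, -1]
    - [0, 0, -1]
    - [0.5, 0, -1]
    - [1, 0, 0]
    - [1, -0.03, 0]
  roll: [0, 0, 0, 0, 0, 0, 0, -0.05]
  jaw: [-0.5, -0.5, -0.5, -0.5, -0.5, -0.5, -0.5, -0.5]

```text
t: 19.3
tcp_pos: [0.5143, -0.205, 0.1738]
tcp_rot: [0.0, 0.687, 0.727, 0.0]
force: [-0.0, 0.1, 0.2]
finger_gap: 0.0685
```

```bash
python3 -c "
from h import *
import cv2
im=read_camera('top');cv2.imwrite('pics/c11.png',cv2.resize(im[210:300,310:440],None,fx=6,fy=6,interpolation=cv2.INTER_CUBIC))
delta((.466,.216,.071),.172)"
```

```text
t 19.35 tcp [ 0.5134 -0.2014  0.1725] yang 0.059 tilt -1.0 gap 0.0687 F [ 0.7  1.5 -0.3]
world d [-0.0474  0.4174 -0.1015] tool units [20.96 -1.12  5.15] roll units -0.94
```

View pics/c11.png

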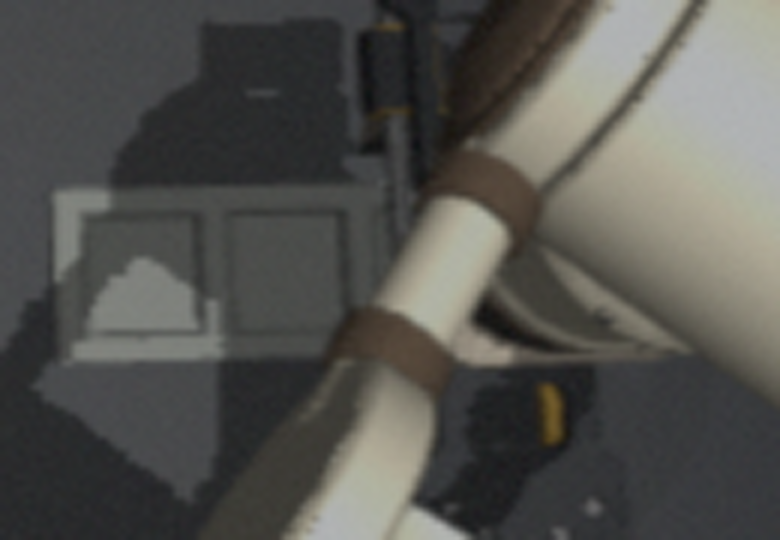

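The arm hides the columns here, so I'll check them on the way. Heading to green.

Emit:
arm_command:
  linear:
    - [1, -0.05, 0]
    - [1, -0.05, 0]
    - [1, -0.04, 0]
    - [1, -0.04, 0]
    - [1, -0.03, 0]
    - [1, -0.03, 0]
    - [1, -0.02, 0]
    - [1, -0.01, 0]
  roll: [-0.05, -0.05, -0.05, -0.05, -0.05, -0.05, -0.05, -0.05]
  jaw: [-0.5, -0.5, -0.5, -0.5, -0.5, -0.5, -0.5, -0.5]

```text
t: 20.15
tcp_pos: [0.4955, -0.045, 0.1729]
tcp_rot: [-0.001, 0.669, 0.744, -0.0]
force: [-0.2, -0.5, -0.8]
finger_gap: 0.0692
```

Emit:
arm_command:
  linear:
    - [1, 0, 0]
    - [1, 0, 0]
    - [1, 0.01, 0]
    - [1, 0.02, 0]
    - [1, 0.03, 0]
    - [1, 0.03, 0]
    - [1, 0.04, 0]
    - [1, 0.04, 0]
  roll: [-0.05, -0.05, -0.05, -0.05, -0.05, -0.05, -0.05, -0.05]
  jaw: [-0.5, -0.5, -0.5, -0.5, -0.5, -0.5, -0.5, -0.5]

```text
t: 20.95
tcp_pos: [0.4784, 0.1138, 0.1729]
tcp_rot: [-0.001, 0.651, 0.759, -0.0]
force: [0.3, -0.8, -0.8]
finger_gap: 0.0689
```

Emit:
arm_command:
  linear:
    - [1, 0.05, 0]
    - [1, 0.05, 0]
    - [0.7, 0.05, 0]
    - [0.3, 0.05, 0]
  roll: [-0.04, -0.04, -0.04, -0.02]
  jaw: [-0.5, -0.5, -0.5, -0.5]

```text
t: 21.35
tcp_pos: [0.4733, 0.1734, 0.1731]
tcp_rot: [-0.0, 0.644, 0.765, -0.0]
force: [-0.1, 0.3, 0.1]
finger_gap: 0.0687
```

```bash
python3 -c "
from h import *
import cv2
a=read_camera('wrist');b=read_camera('scene')
cv2.imwrite('pics/w12.png',np.vstack([a[100:340],np.hstack([cv2.resize(b[120:220,160:300],None,fx=3,fy=3),np.zeros((300,140,3),np.uint8)])]))
delta((.466,.216,.071),.172)
p=camera_params('wrist')
for X in ((.4653,.2147,.09),(.4755,.1596,.09)):print(proj(p,X))"
```

```text
t 21.45 tcp [0.4739 0.1725 0.1734] yang 0.171 tilt -1.0 gap 0.0687 F [0.9 0.4 0.6]
world d [-0.0079  0.0435 -0.1024] tool units [ 2.21 -0.02  5.12] roll units -0.01
[275.3247815  171.66304737]
[276.26360732 243.59193069]
```

View pics/w12.png

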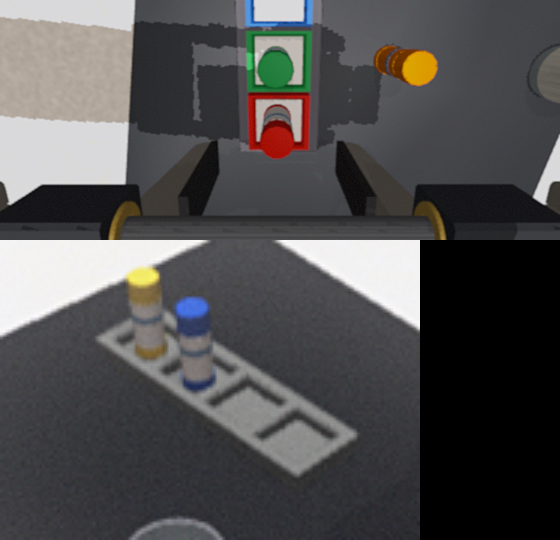

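Yellow and blue stand upright in the rack. The green column (276,168) matches; the orange look-alike at (420,168) is left alone: it is all orange and stands outside the holders. Descending on green.

Emit:
arm_command:
  linear:
    - [0.8, 0, 0.2]
    - [0.8, 0, 0.5]
    - [0.63, 0, 0.9]
    - [0, 0, 1]
    - [0, 0, 1]
    - [0, 0, 1]
    - [0, 0, 0.5]
    - [0, 0, 0]
  roll: [0, 0, 0, 0, 0, 0, 0, 0]
  jaw: [-0.5, -0.5, -0.5, -0.5, -0.5, -0.5, -0.5, 0]

```text
t: 22.25
tcp_pos: [0.4657, 0.215, 0.0702]
tcp_rot: [-0.001, 0.645, 0.764, -0.001]
force: [-0.2, -0.4, -0.1]
finger_gap: 0.0629
```

Emit:
arm_command:
  linear:
    - [0, 0, 0]
    - [0, 0, 0]
    - [0, 0, 0]
    - [0, 0, 0]
    - [0, 0, 0]
    - [0, 0, 0]
    - [0, 0, -0.5]
    - [0, 0, -1]
  roll: [0, 0, 0, 0, 0, 0, 0, 0]
  jaw: [0.3, 1, 1, 1, 1, 1, 1, 1]

```text
t: 23.05
tcp_pos: [0.4652, 0.2155, 0.1007]
tcp_rot: [-0.001, 0.645, 0.764, -0.002]
force: [-0.4, -0.3, -1.0]
finger_gap: 0.0278
```

```bash
python3 -c "
from h import *
import cv2
cv2.imwrite('pics/w13.png',read_camera('wrist')[150:])
delta((.514,-.1965,.175),.0523)"
```

```text
t 23.1 tcp [0.4683 0.2162 0.1051] yang 0.17 tilt -1.0 gap 0.0276 F [2.7 1.7 1.1]
world d [ 0.0457 -0.4127  0.0699] tool units [-20.73  -1.22  -3.5 ] roll units 0.98
```

View pics/w13.png

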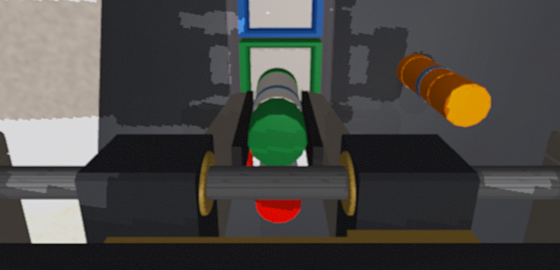

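Green is held. Transferring.

Emit:
arm_command:
  linear:
    - [0, 0, -1]
    - [0, 0, -1]
    - [0, 0, -1]
    - [-0.5, -0.06, -0.8]
    - [-1, -0.06, 0]
    - [-1, -0.05, 0]
    - [-1, -0.04, 0]
    - [-1, -0.04, 0]
  roll: [0, 0, 0, 0.05, 0.05, 0.05, 0.05, 0.05]
  jaw: [1, 1, 1, 1, 1, 1, 1, 1]

```text
t: 23.9
tcp_pos: [0.4759, 0.1254, 0.1777]
tcp_rot: [0.0, 0.656, 0.755, 0.0]
force: [-0.2, 0.6, -1.6]
finger_gap: 0.0275
```

Emit:
arm_command:
  linear:
    - [-1, -0.03, 0]
    - [-1, -0.03, 0]
    - [-1, -0.02, 0]
    - [-1, -0.01, 0]
    - [-1, 0, 0]
    - [-1, 0, 0]
    - [-1, 0.01, 0]
    - [-1, 0.02, 0]
  roll: [0.05, 0.05, 0.05, 0.05, 0.05, 0.05, 0.05, 0.05]
  jaw: [1, 1, 1, 1, 1, 1, 1, 1]

```text
t: 24.7
tcp_pos: [0.4936, -0.0337, 0.1776]
tcp_rot: [0.0, 0.674, 0.739, 0.0]
force: [0.8, -0.3, -0.6]
finger_gap: 0.0277
```

Emit:
arm_command:
  linear:
    - [-1, 0.02, 0]
    - [-1, 0.03, 0]
    - [-1, 0.04, 0]
    - [-1, 0.04, 0]
    - [-1, 0.05, 0]
    - [-1, 0.05, 0]
    - [-0.6, 0.05, 0]
    - [-0.2, 0, 0]
  roll: [0.05, 0.05, 0.05, 0.05, 0.05, 0.05, 0.03, 0]
  jaw: [1, 1, 1, 1, 1, 1, 1, 1]

```text
t: 25.5
tcp_pos: [0.5093, -0.1691, 0.1776]
tcp_rot: [0.0, 0.689, 0.725, 0.0]
force: [0.9, 0.1, 0.0]
finger_gap: 0.0279
```

```bash
python3 -c "
from h import *
import cv2
im=read_camera('top');cv2.imwrite('pics/c14.png',cv2.resize(im[210:300,310:440],None,fx=6,fy=6,interpolation=cv2.INTER_CUBIC))
delta((.5146,-.1967,.064),.0523)"
```

```text
t 25.55 tcp [ 0.5092 -0.1689  0.1776] yang 0.051 tilt -1.0 gap 0.0275 F [ 0.2 -0.8 -0.4]
world d [ 0.0054 -0.0278 -0.1136] tool units [-1.4   0.2   5.68] roll units -0.01
```

View pics/c14.png

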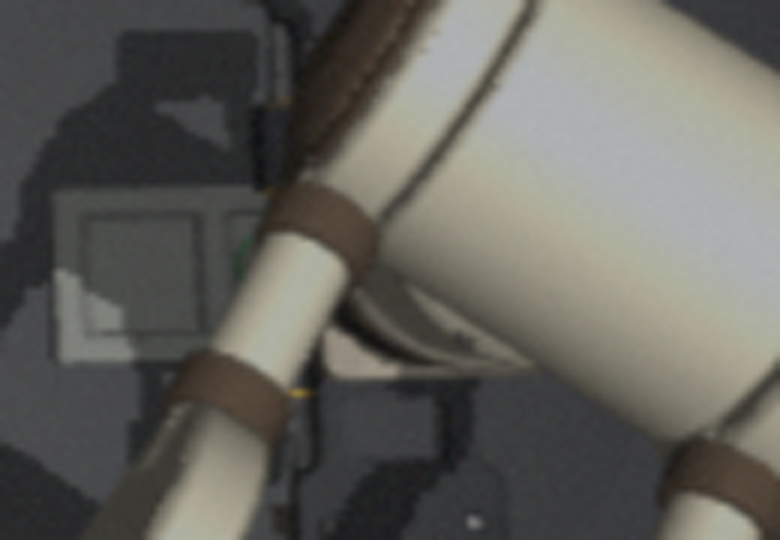

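Emit:
arm_command:
  linear:
    - [-0.5, 0.1, 0.4]
    - [-0.5, 0.1, 0.7]
    - [-0.42, 0, 0.8]
    - [0, 0, 1]
    - [0, 0, 1]
    - [0, 0, 0.9]
    - [0, 0, 0.6]
    - [0, 0, 0.2]
  roll: [0, 0, 0, 0, 0, 0, 0, 0]
  jaw: [1, 1, 1, 1, 1, 1, 1, 1]

```text
t: 26.35
tcp_pos: [0.5137, -0.1954, 0.0641]
tcp_rot: [-0.002, 0.688, 0.725, -0.0]
force: [-8.5, 3.8, 17.5]
finger_gap: 0.0278
```

```bash
python3 -c "
from h import *
import cv2
cv2.imwrite('pics/s15.png',cv2.resize(read_camera('scene')[120:240,160:320],None,fx=5,fy=5,interpolation=cv2.INTER_CUBIC))
delta((.5146,-.197,.0635),.0523)"
```

```text
t 26.4 tcp [ 0.514  -0.1957  0.0647] yang 0.053 tilt -1.0 gap 0.0277 F [-0.3  0.2 -0.4]
world d [ 0.0006 -0.0013 -0.0012] tool units [-0.07  0.02  0.06] roll units 0.0
```

View pics/s15.png

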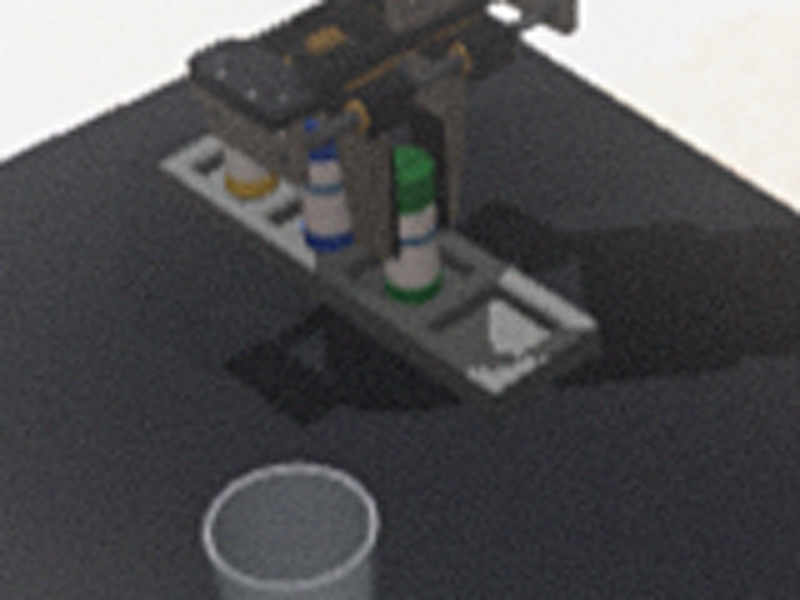

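Green is in its pocket. There was a brief 17 N contact at the bottom, which has since gone, so the foot is probably on the floor. Release, retreat and look.

Emit:
arm_command:
  linear:
    - [0, 0, 0.05]
    - [0, 0, 0]
    - [0, 0, 0]
    - [0, 0, 0]
    - [0, 0, 0]
  roll: [0, 0, 0, 0, 0]
  jaw: [1, 0.3, 0, -0.2, -0.5]

```text
t: 26.9
tcp_pos: [0.5149, -0.1964, 0.065]
tcp_rot: [0.0, 0.688, 0.725, 0.0]
force: [-0.1, 0.5, -0.1]
finger_gap: 0.0542
```

Emit:
arm_command:
  linear:
    - [0, 0, -0.5]
    - [0, 0, -1]
    - [0, 0, -1]
    - [0, 0, -1]
    - [0, 0, -1]
    - [0.5, 0, -1]
    - [1, -0.05, 0]
    - [1, -0.05, 0]
  roll: [0, 0, 0, 0, 0, 0, -0.06, -0.06]
  jaw: [-0.5, -0.5, -0.5, -0.5, -0.5, -0.5, -0.5, -0.5]

```text
t: 27.7
tcp_pos: [0.51, -0.1454, 0.175]
tcp_rot: [0.001, 0.683, 0.73, 0.0]
force: [-0.6, 0.3, -0.9]
finger_gap: 0.0689
```

Emit:
arm_command:
  linear:
    - [1, -0.04, 0]
    - [1, -0.04, 0]
    - [1, -0.03, 0]
    - [1, -0.02, 0]
    - [1, -0.01, 0]
    - [1, 0, 0]
    - [1, 0, 0]
    - [1, 0.02, 0]
  roll: [-0.07, -0.07, -0.07, -0.07, -0.07, -0.07, -0.07, -0.07]
  jaw: [-0.5, -0.5, -0.5, -0.5, -0.5, -0.5, -0.5, -0.5]

```text
t: 28.5
tcp_pos: [0.491, 0.0145, 0.1736]
tcp_rot: [-0.001, 0.658, 0.753, -0.0]
force: [-0.5, -0.2, 1.1]
finger_gap: 0.0689
```

```bash
python3 -c "
from h import *
import cv2
cv2.imwrite('pics/s16.png',cv2.resize(read_camera('scene')[120:240,160:320],None,fx=5,fy=5,interpolation=cv2.INTER_CUBIC))
plan((.476,.162,.071),.172,14,8)"
```

```text
t 28.55 tcp [0.4905 0.0169 0.1735] yang 0.137 tilt -1.0 gap 0.069 F [-0.2  2.4 -0.1]
world d [-0.0145  0.1451 -0.1025] tool units [7.27 0.28 5.14] roll units -0.29
[[0.52, 0.02, 0.37], [0.52, 0.02, 0.37], [0.52, 0.02, 0.37], [0.52, 0.03, 0.37], [0.52, 0.03, 0.37], [0.52, 0.03, 0.37], [0.52, 0.03, 0.37], [0.52, 0.04, 0.37], [0.52, 0.04, 0.37], [0.52, 0.04, 0.37], [0.52, 0.04, 0.37], [0.52, 0.04, 0.37], [0.52, 0.04, 0.37], [0.52, 0.04, 0.37]] [np.float64(-0.04), np.float64(-0.04), np.float64(-0.04), np.float64(-0.04), np.float64(-0.04), np.float64(-0.04), np.float64(-0.04), np.float64(-0.04), 0, 0, 0, 0, 0, 0]
```

View pics/s16.png

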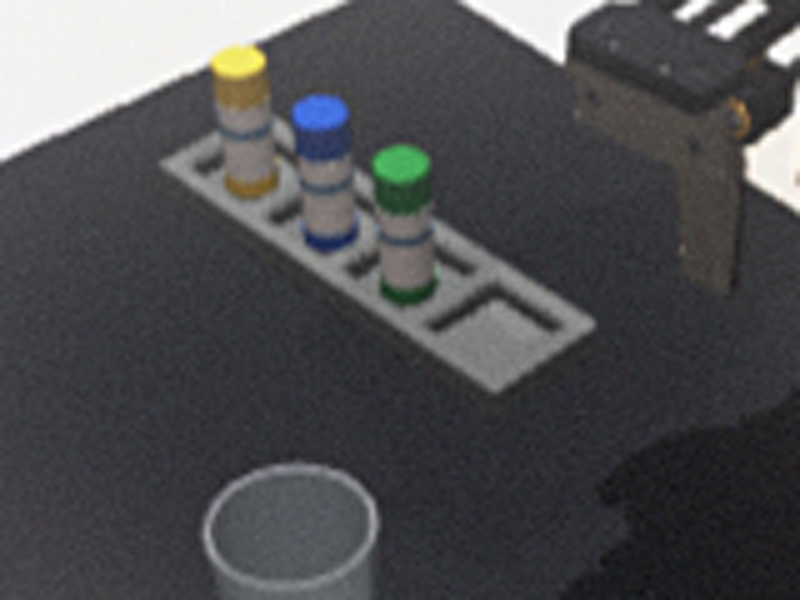

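Three columns stand upright, in the order yellow, blue, green from the robot's right. Now red.

Emit:
arm_command:
  linear:
    - [1, 0.03, 0]
    - [1, 0.04, 0]
    - [1, 0.05, 0]
    - [1, 0.05, 0]
    - [1, 0.05, 0]
    - [1, 0.04, 0]
    - [0.7, 0.03, 0]
    - [0.3, 0, 0]
  roll: [-0.07, -0.07, -0.07, -0.02, 0, 0, 0, 0]
  jaw: [-0.5, -0.5, -0.5, -0.5, -0.5, -0.5, -0.5, -0.5]

```text
t: 29.35
tcp_pos: [0.4759, 0.153, 0.1741]
tcp_rot: [-0.0, 0.647, 0.762, -0.0]
force: [-0.4, -0.3, -0.2]
finger_gap: 0.0694
```

```bash
python3 -c "
from h import *
import cv2
im=read_camera('wrist');cv2.imwrite('pics/w17.png',im)
p=camera_params('wrist');print(proj(p,(.4755,.1596,.09)))
delta((.476,.1615,.071),.172)"
```

```text
[277.80926155 219.33055985]
t 29.4 tcp [0.476  0.1531 0.1742] yang 0.163 tilt -1.0 gap 0.069 F [ 0.   0.6 -0.2]
world d [ 0.      0.0084 -0.1032] tool units [0.41 0.07 5.16] roll units -0.08
```

View pics/w17.png

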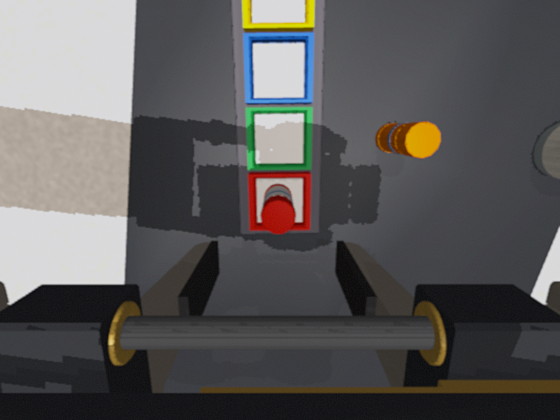

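The red cap is at (278,213), as expected. Grasping.

Emit:
arm_command:
  linear:
    - [0.4, 0.05, 0.4]
    - [0, 0, 0.8]
    - [0, 0, 1]
    - [0, 0, 1]
    - [0, 0, 1]
    - [0, 0, 0.6]
    - [0, 0, 0.3]
    - [0, 0, 0]
  roll: [-0.08, 0, 0, 0, 0, 0, 0, 0]
  jaw: [-0.5, -0.5, -0.5, -0.5, -0.5, -0.5, -0.5, 0]

```text
t: 30.2
tcp_pos: [0.476, 0.1597, 0.0719]
tcp_rot: [-0.0, 0.644, 0.765, -0.001]
force: [-0.4, -0.7, -0.2]
finger_gap: 0.0627
```

Emit:
arm_command:
  linear:
    - [0, 0, 0]
    - [0, 0, 0]
    - [0, 0, 0]
    - [0, 0, 0]
    - [0, 0, 0]
    - [0, 0, 0]
    - [0, 0, -0.5]
    - [0, 0, -1]
  roll: [0, 0, 0, 0, 0, 0, 0, 0]
  jaw: [0.3, 1, 1, 1, 1, 1, 1, 1]

```text
t: 31.0
tcp_pos: [0.4748, 0.1597, 0.1017]
tcp_rot: [-0.001, 0.644, 0.765, -0.001]
force: [0.4, 0.5, -1.4]
finger_gap: 0.0274
```

```bash
python3 -c "
from h import *
import cv2
cv2.imwrite('pics/w18.png',read_camera('wrist')[150:])
delta((.5115,-.1372,.175),.0523)"
```

```text
t 31.05 tcp [0.4779 0.1602 0.1061] yang 0.171 tilt -1.0 gap 0.0278 F [2.8 1.4 0.4]
world d [ 0.0336 -0.2974  0.0689] tool units [-14.94  -0.86  -3.44] roll units 0.99
```

View pics/w18.png

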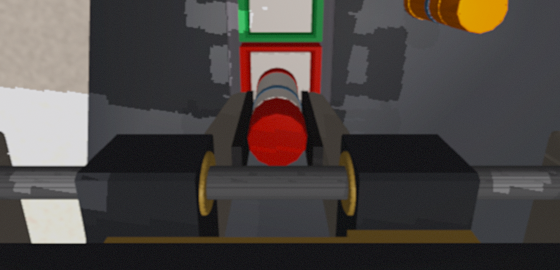

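Red is held. Transferring.

Emit:
arm_command:
  linear:
    - [0, 0, -1]
    - [0, 0, -1]
    - [-0.5, -0.05, -0.8]
    - [-1, -0.06, -0.5]
    - [-1, -0.06, 0]
    - [-1, -0.05, 0]
    - [-1, -0.04, 0]
    - [-1, -0.03, 0]
  roll: [0, 0, 0.06, 0.06, 0.06, 0.06, 0.06, 0.06]
  jaw: [1, 1, 1, 1, 1, 1, 1, 1]

```text
t: 31.85
tcp_pos: [0.4873, 0.0495, 0.1687]
tcp_rot: [0.0, 0.661, 0.751, 0.0]
force: [0.3, -0.1, -0.8]
finger_gap: 0.0276
```

Emit:
arm_command:
  linear:
    - [-1, -0.02, 0]
    - [-1, -0.01, 0]
    - [-1, 0, 0]
    - [-1, 0.01, 0]
    - [-1, 0.02, 0]
    - [-1, 0.03, 0]
    - [-1, 0.04, 0]
    - [-0.6, 0.04, 0]
  roll: [0.08, 0.08, 0.08, 0.08, 0.08, 0.08, 0.08, 0.06]
  jaw: [1, 1, 1, 1, 1, 1, 1, 1]

```text
t: 32.65
tcp_pos: [0.5041, -0.1021, 0.1687]
tcp_rot: [0.0, 0.689, 0.725, -0.0]
force: [0.1, 0.2, -0.7]
finger_gap: 0.0276
```

```bash
python3 -c "
from h import *
import cv2
im=read_camera('top');cv2.imwrite('pics/c19.png',cv2.resize(im[210:300,310:440],None,fx=6,fy=6,interpolation=cv2.INTER_CUBIC))
delta((.5115,-.1368,.068),.0523)"
```

```text
t 32.7 tcp [ 0.5043 -0.1033  0.1688] yang 0.051 tilt -1.0 gap 0.0279 F [-0.7 -1.  -0.6]
world d [ 0.0072 -0.0335 -0.1008] tool units [-1.68  0.27  5.04] roll units -0.01
```

View pics/c19.png

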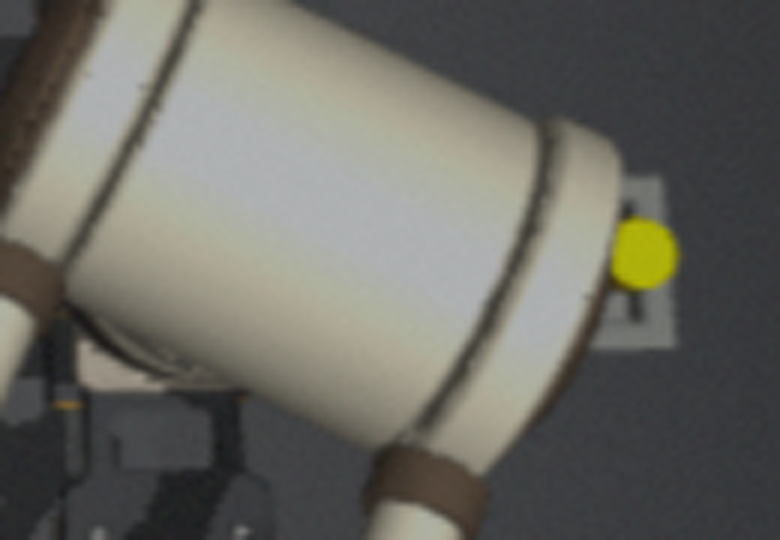

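Emit:
arm_command:
  linear:
    - [-0.6, 0.14, 0.2]
    - [-0.6, 0.13, 0.5]
    - [-0.48, 0, 0.8]
    - [0, 0, 1]
    - [0, 0, 1]
    - [0, 0, 0.8]
    - [0, 0, 0.5]
    - [0, 0, 0.25]
  roll: [0, 0, 0, 0, 0, 0, 0, 0]
  jaw: [1, 1, 1, 1, 1, 1, 1, 1]

```text
t: 33.5
tcp_pos: [0.5105, -0.1338, 0.0661]
tcp_rot: [-0.001, 0.688, 0.726, -0.0]
force: [0.0, 1.0, -0.8]
finger_gap: 0.0275
```

```bash
python3 -c "
from h import *
import cv2
cv2.imwrite('pics/s20.png',cv2.resize(read_camera('scene')[120:240,160:320],None,fx=5,fy=5,interpolation=cv2.INTER_CUBIC))
delta((.5115,-.1368,.0655),.0523)"
```

```text
t 33.55 tcp [ 0.5105 -0.1338  0.066 ] yang 0.053 tilt -1.0 gap 0.0272 F [-0.4 -0.1 -1.5]
world d [ 0.001  -0.003  -0.0005] tool units [-0.15  0.04  0.03] roll units 0.01
```

View pics/s20.png

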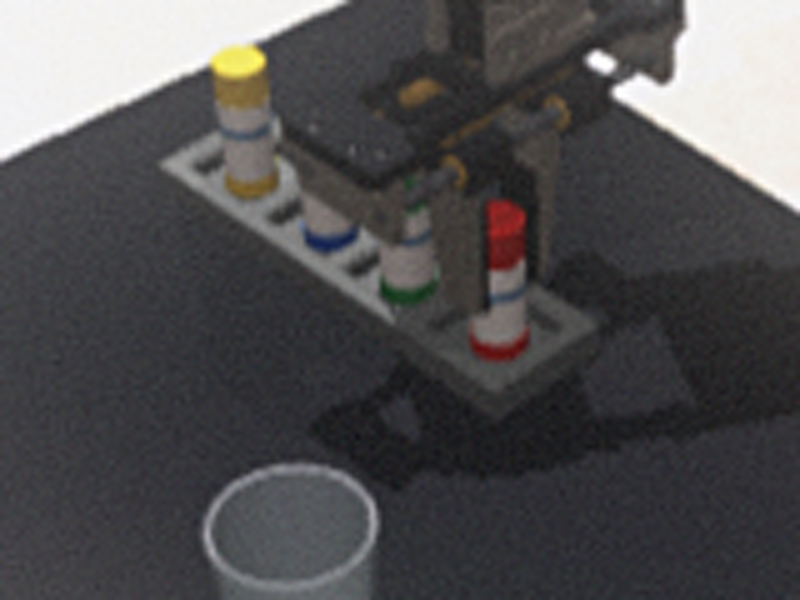

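Red is over the leftmost pocket. Nudge 2–3 mm right, lower, release and retreat.

Emit:
arm_command:
  linear:
    - [-0.13, 0, 0.05]
    - [0, 0, 0.04]
    - [0, 0, 0]
    - [0, 0, 0]
    - [0, 0, 0]
    - [0, 0, 0]
  roll: [0, 0, 0, 0, 0, 0]
  jaw: [1, 1, 0.3, 0, -0.2, -0.5]

```text
t: 34.15
tcp_pos: [0.5115, -0.1368, 0.0661]
tcp_rot: [0.0, 0.688, 0.726, 0.0]
force: [-0.5, -1.0, -0.4]
finger_gap: 0.0539
```

Emit:
arm_command:
  linear:
    - [0, 0, -0.5]
    - [0, 0, -1]
    - [0, 0, -1]
    - [0, 0, -1]
    - [0, 0, -1]
    - [0.5, 0, -1]
    - [1, 0, -1]
    - [1, 0, 0]
  roll: [0, 0, 0, 0, 0, 0, 0, 0]
  jaw: [-0.5, -0.5, -0.5, -0.5, -0.5, -0.5, -0.5, -0.5]

```text
t: 34.95
tcp_pos: [0.5105, -0.0872, 0.2]
tcp_rot: [0.003, 0.688, 0.725, 0.001]
force: [-0.6, -0.9, 0.1]
finger_gap: 0.0692
```

Emit:
arm_command:
  linear:
    - [1, 0, 0]
    - [1, 0, 0]
    - [1, 0, 0]
    - [1, 0, 0]
    - [1, 0, 0]
    - [1, 0, 0]
    - [1, 0, 0]
    - [1, 0, 0]
  roll: [0, 0, 0, 0, 0, 0, 0, 0]
  jaw: [-0.5, -0.5, -0.5, -0.5, -0.5, -0.5, -0.5, -0.5]

```text
t: 35.75
tcp_pos: [0.5001, 0.0738, 0.1967]
tcp_rot: [0.0, 0.688, 0.726, 0.0]
force: [0.4, 1.0, 0.2]
finger_gap: 0.0688
```

Emit:
arm_command:
  linear:
    - [1, 0, 0]
    - [1, 0, 0]
    - [1, 0, 0]
    - [1, 0, 0]
    - [1, 0, 0]
    - [0.6, 0, 0]
    - [0, 0, 0]
    - [0, 0, 0]
  roll: [0, 0, 0, 0, 0, 0, 0, 0]
  jaw: [-0.5, -0.5, -0.5, -0.5, -0.5, -0.5, -0.5, -0.5]

```text
t: 36.55
tcp_pos: [0.4943, 0.1845, 0.196]
tcp_rot: [0.0, 0.688, 0.726, -0.0]
force: [0.1, -0.1, -1.1]
finger_gap: 0.0693
```

```bash
python3 -c "
from h import *
import cv2
cv2.imwrite('pics/s21.png',cv2.resize(read_camera('scene')[120:240,160:320],None,fx=5,fy=5,interpolation=cv2.INTER_CUBIC))
im=read_camera('top');cv2.imwrite('pics/top21.png',im);cv2.imwrite('pics/c21.png',cv2.resize(im[210:300,310:440],None,fx=6,fy=6,interpolation=cv2.INTER_CUBIC))
delta((.5115,-.1368,.0655),.0523)"
```

```text
t 36.65 tcp [0.4943 0.1841 0.1959] yang 0.052 tilt -1.0 gap 0.0691 F [-0.  -0.1  0.3]
world d [ 0.0172 -0.3209 -0.1304] tool units [-16.06   0.02   6.53] roll units 0.0
```

View pics/s21.png

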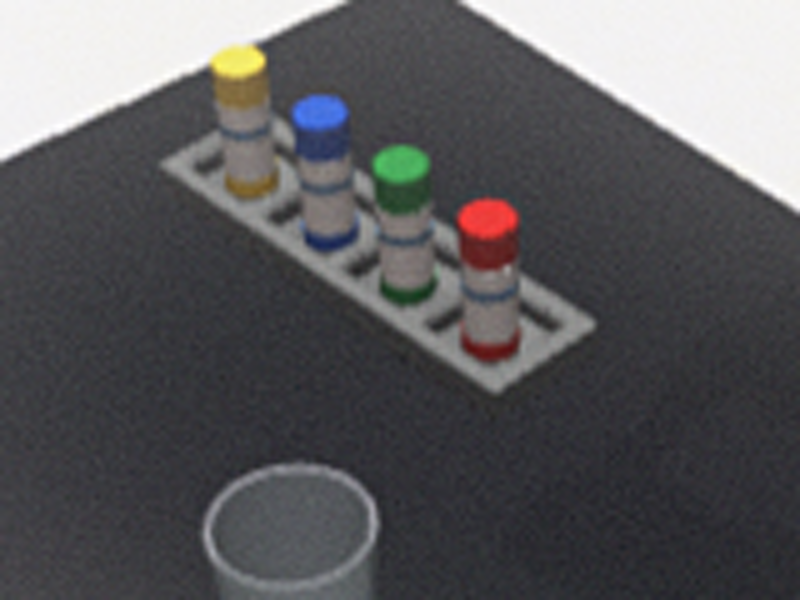

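View pics/c21.png

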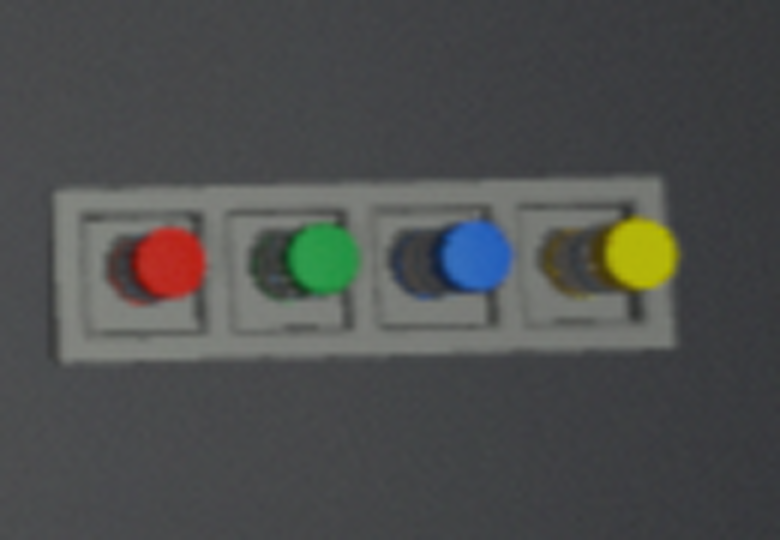

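View pics/top21.png

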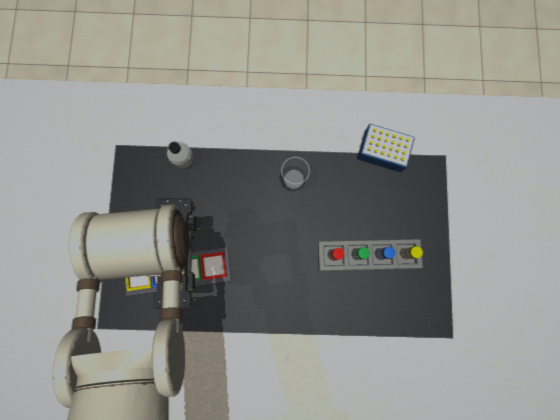

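All four stand in the rack, the arm is clear, and the beaker is unmoved at (293,178). One numeric check of the cap positions in the rack frame before handing in.

```bash
python3 -c "
from h import *
p=camera_params('top');q=camera_params('scene')
T=lambda a:(310+(a[0]+.5)/6-.5,210+(a[1]+.5)/6-.5)
S=lambda a:(160+(a[0]+.5)/5-.5,120+(a[1]+.5)/5-.5)
y=.0523;E=np.array([[np.cos(y),np.sin(y)],[-np.sin(y),np.cos(y)]]);c=np.array([.51617,-.22716])
for n,a,b in(('red',(170,263),(488,219)),('green',(323,259),(402,163)),('blue',(476,257),(321,112)),('yellow',(641,254),(240,62))):
  print(n,(1000*E@(unproj(p,T(a),.082)[:2]-c)).round(1),(1000*E@(unproj(q,S(b),.082)[:2]-c)).round(1))
"
```

```text
red [ 1.  90.2] [ 4.8 92.8]
green [ 1.2 31.4] [ 3.7 33.4]
blue [  0.6 -27.5] [  3.6 -24.9]
yellow [  0.2 -91.2] [  4.1 -85.9]
```

```bash
python3 -c "
from station import *
print(sign_off(),get_state()['t'])"
```

```text
the job is handed in; nothing more can be done
the job is handed in; nothing more can be done
```

The four columns are in the rack in reverse order. From the robot's left, the wash station held yellow, blue, green, red; the rack now holds red, green, blue, yellow. I handed the job in at about 37 s of robot time; the hand-in gives no verdict.

- **Position:** measured from the caps, every column is within 3 mm of its pocket centre in the top camera. The scene camera puts them within about 5 mm. That difference is a calibration disagreement between the cameras, and both readings are inside the 13 mm limit.
- **Standing and released:** all four look upright in the last pictures. They are released and the gripper is well clear of them.
- **Bystanders:** the beaker and the orange look-alike were not touched. The beaker is where it started in the final top view. The orange one was still in its place in the wrist pictures while I gripped red, but the arm hides it in the final top view.
- **One odd reading:** there was a brief 17 N contact as green went down into its pocket, probably its foot meeting the floor. It had gone by the next reading, and green looks upright.

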